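# Put the finish bottles away under the sliding cover

### The job

Put the bottles of wood finish away: first pull the extraction gate's red knob out to its middle click, then slide the crate's flat blue cover fully back by pressing on its top and dragging it, and stand every amber bottle upright on the floor of its own cell of the crate. Drag the cover fully shut again over the bottles, and only then push the gate's knob fully home; leave the other things on the bench where they are.

Things in the scene. Friction and masses are not known exactly. Their poses are not given: they have to be found in the camera images.
- crate: Fixed plywood crate, 234 (x) by 436 (y) by 120 mm high. Origin: on the bench under the centre of its bay; z up, +y from the bay to the closed deck (y 110 to 310 mm). Bay 196 x 196 mm inside; two crossed 4 mm dividers, tops 58 mm above the bench, make four cells. Side rails (along y) stand 4 mm, end strips 1 mm above the cover's top, so its ends cannot be pushed on.
- cell0 (a point): At the top face of the crate's floor at the centre of one of its four cells (8 mm above the bench); the cell is 96 x 96 mm inside. Axes as the crate's.
- cell1 (a point): At the top face of the crate's floor at the centre of one of its four cells (8 mm above the bench); the cell is 96 x 96 mm inside. Axes as the crate's.
- cell2 (a point): At the top face of the crate's floor at the centre of one of its four cells (8 mm above the bench); the cell is 96 x 96 mm inside. Axes as the crate's.
- cell3 (a point): At the top face of the crate's floor at the centre of one of its four cells (8 mm above the bench); the cell is 96 x 96 mm inside. Axes as the crate's.
- cover (a joint): How far the flat blue cover (210 x 212 x 8 mm, no handle) has slid from the bay over the deck, m: 0 = fully shut over the bay, 0.204 = fully back with the bay clear. It moves along the crate's +y, needs about 3 N to slide, cannot lift or tip, and stays where it is left. It starts shut or up to 10 mm open.
- cover_top (a point): Centre of the cover's flat top face, 116 mm above the bench; moves with the cover. Pressing on it with closed fingertips (10 to 25 N) and dragging sideways moves it.
- gate: Fixed extraction blast gate of sheet aluminium, a flat upright box 26 mm wide (its y) and 165 mm high with a duct stub on the left and a grey hose to the right. Origin: on the bench under its front face; -x is the way the rod pulls out, z up.
- gate_rod (a joint): How far the gate's push-pull rod is pulled out, m: 0 = pushed home (shut), 0.025 = middle click, 0.050 = fully out. A sprung detent draws the rod into the nearest click (to the middle from about 0.014 to 0.036); leaving a click takes about 5 to 7 N. It starts home.
- gate_knob (a point): Centre of the red cylindrical knob on the rod's end: 34 mm across, 28 mm long along the gate's x, 85 mm above the bench, 55 mm in front of the gate's face when home; moves with the rod. Free on both sides, below and in front.
- blank: Bystander: short plain pale wood cylinder, 68 mm across, 55 mm high, standing among the bottles. Origin: centre of underside.
- sanding_block: Bystander: cork sanding block with red base, 112 x 67 x 36 mm. Origin: centre of underside.
- gouge: Bystander: turning gouge lying flat, 365 mm long along its x, wooden handle. Origin: on the bench under the handle's ferrule.
- bowl_blank: Bystander: dark rough-turned bowl blank, 130 mm across, 45 mm high. Origin: centre of underside.
- bottle0: Closed bottle of wood finish, may be absent: amber body 68 mm across and 54 mm high with paper band, shoulder from 54 to 62 mm, black cylindrical cap 42 mm across from 62 to 92 mm above its foot. Weighs 150 to 310 g. Origin: centre of underside, z up. All bottles are alike.
- bottle1: Closed bottle of wood finish, may be absent: amber body 68 mm across and 54 mm high with paper band, shoulder from 54 to 62 mm, black cylindrical cap 42 mm across from 62 to 92 mm above its foot. Weighs 150 to 310 g. Origin: centre of underside, z up. All bottles are alike.
- bottle2: Closed bottle of wood finish, may be absent: amber body 68 mm across and 54 mm high with paper band, shoulder from 54 to 62 mm, black cylindrical cap 42 mm across from 62 to 92 mm above its foot. Weighs 150 to 310 g. Origin: centre of underside, z up. All bottles are alike.
- bottle3: Closed bottle of wood finish, may be absent: amber body 68 mm across and 54 mm high with paper band, shoulder from 54 to 62 mm, black cylindrical cap 42 mm across from 62 to 92 mm above its foot. Weighs 150 to 310 g. Origin: centre of underside, z up. All bottles are alike.
Not all that is in view belongs to the job. Leave any green look-alike of the bottle0 alone.

How it is judged:
On the way, in this order (a step that is already met when the one before it is completed fails the run):
1. the gate's knob stands at its middle click (value of joint gate_rod between 0.019 and 0.031 m), for 0.4 s.
2. the cover is dragged fully back, with the gate at its middle click (all of step 1 and value of joint cover above 0.192 m), for 0.2 s.
3. every bottle stands upright and released on the floor of the crate, one per cell, with the gate still at its middle click (all of step 1 and x of bottle0 in the frame of crate between -0.09 and 0.09 m and y of bottle0 in the frame of crate between -0.09 and 0.09 m and z of bottle0 in the frame of crate between 0 and 0.016 m and angle between each of bottle0, bottle1, bottle2, bottle3's own z axis and vertical below 0.12 rad and x of bottle1 in the frame of crate between -0.09 and 0.09 m and y of bottle1 in the frame of crate between -0.09 and 0.09 m and z of bottle1 in the frame of crate between 0 and 0.016 m and x of bottle2 in the frame of crate between -0.09 and 0.09 m and y of bottle2 in the frame of crate between -0.09 and 0.09 m and z of bottle2 in the frame of crate between 0 and 0.016 m and x of bottle3 in the frame of crate between -0.09 and 0.09 m and y of bottle3 in the frame of crate between -0.09 and 0.09 m and z of bottle3 in the frame of crate between 0 and 0.016 m and linear speed of each of bottle0, bottle1, bottle2, bottle3 below 0.02 m/s and contact force between the fingers and bottle0 below 0.1 N and contact force between the fingers and bottle1 below 0.1 N and contact force between the fingers and bottle2 below 0.1 N and contact force between the fingers and bottle3 below 0.1 N), for 0.3 s.
4. the cover is fully shut over the bottles, with the gate still at its middle click (all of step 1 and value of joint cover below 0.006 m and x of bottle0 in the frame of crate between -0.09 and 0.09 m and y of bottle0 in the frame of crate between -0.09 and 0.09 m and z of bottle0 in the frame of crate between 0 and 0.016 m and angle between each of bottle0, bottle1, bottle2, bottle3's own z axis and vertical below 0.12 rad and x of bottle1 in the frame of crate between -0.09 and 0.09 m and y of bottle1 in the frame of crate between -0.09 and 0.09 m and z of bottle1 in the frame of crate between 0 and 0.016 m and x of bottle2 in the frame of crate between -0.09 and 0.09 m and y of bottle2 in the frame of crate between -0.09 and 0.09 m and z of bottle2 in the frame of crate between 0 and 0.016 m and x of bottle3 in the frame of crate between -0.09 and 0.09 m and y of bottle3 in the frame of crate between -0.09 and 0.09 m and z of bottle3 in the frame of crate between 0 and 0.016 m), for 0.2 s.
At the end, for the whole second after the job is handed in: Every bottle present stands upright (within 0.12 rad) and at rest on the floor of the crate in a cell of its own, the cover is shut to within 6 mm, and the gate's rod is home to within 4 mm (value of joint cover below 0.006 m and x of bottle0 in the frame of crate between -0.09 and 0.09 m and y of bottle0 in the frame of crate between -0.09 and 0.09 m and z of bottle0 in the frame of crate between 0 and 0.016 m and angle between each of bottle0, bottle1, bottle2, bottle3's own z axis and vertical below 0.12 rad and x of bottle1 in the frame of crate between -0.09 and 0.09 m and y of bottle1 in the frame of crate between -0.09 and 0.09 m and z of bottle1 in the frame of crate between 0 and 0.016 m and x of bottle2 in the frame of crate between -0.09 and 0.09 m and y of bottle2 in the frame of crate between -0.09 and 0.09 m and z of bottle2 in the frame of crate between 0 and 0.016 m and x of bottle3 in the frame of crate between -0.09 and 0.09 m and y of bottle3 in the frame of crate between -0.09 and 0.09 m and z of bottle3 in the frame of crate between 0 and 0.016 m and linear speed of each of bottle0, bottle1, bottle2, bottle3 below 0.02 m/s and contact force between the fingers and bottle0 below 0.1 N and contact force between the fingers and bottle1 below 0.1 N and contact force between the fingers and bottle2 below 0.1 N and contact force between the fingers and bottle3 below 0.1 N and value of joint gate_rod below 0.004 m); the robot touches nothing.
It fails at once if another thing on the bench is shifted by more than 60 mm (distance of any of blank, sanding_block, gouge, bowl_blank from where it was at the start of the episode above 0.06 m).
Of bottle0, bottle1, bottle2, bottle3 only 2 to 4 are there at a start; the rules pass over those that are not, and their reading is None.
At some moment in a run one of bottle0, bottle1, bottle2, bottle3 may be knocked a few centimetres aside while the robot is not near it.
It also fails if it takes over 210 s, if anything falls off the work surface, if the arm or the gripper's body presses on something with over 40 N, if the wrist force passes 120 N, or if a joint passes its speed limit or range.

### The arm

A 6-joint arm with a two-finger parallel gripper is mounted at the origin on the work surface. World frame = base frame: x ahead of the robot, y to its left, z up, the work surface at z = 0. Lengths are in m, angles in rad, forces in N, time in s.
With the tool pointing down it reaches from about 0.325 to 0.775 m from the base axis. Payload 5.5 kg.
Tool frame: the origin (TCP) lies at the very end of the fingers, on their centre line; the grasp point (between the pads) lies 19 mm behind it; z points along the fingers, y is the line along which they close (so a half turn about z gives the same grasp; the last joint's range is limited). The gripper opens to 88 mm and grips with 3 to 60 N. Pads are 20 mm wide; open, the fingers measure 115 mm over their backs; the gripper's body (75 mm by 178 mm) begins 61 mm behind the grasp point.
Start: joints at [-1.242, 0.091, 1.231, -0, 1.82, -0.057], TCP at [0.226, -0.556, 0.199] pointing down, gripper open.
Joint ranges: [-2.87, 2.87], [-0.86, 2.18], [0.17, 2.46], [-1.51, 4.65], [0.06, 2.69], [-2.65, 2.65]. Speed limits (rad/s): [2.57, 2.57, 3.01, 3.14, 3.14, 3.14].

### API

Orientations are given as a unit quaternion [w, x, y, z].
In Python, from rig import manip gives the robot as it stands. The module is installed in compiled form; this text tells all that it offers.
- The arm moves only by the tool arm_command, never from a script. Its argument "commands" is one flat list of numbers, 7 for each row, row after row: the shift along the world's x, y, z normalised to -1 to 1, where 1 is 0.025 m, then the turn, a rotation vector about the world's x, y, z normalised to -1 to 1, where 1 is 5 degrees, then the opening, from 0 (shut) to 1 (fully open). In form: [x, y, z, rx, ry, rz, claw, x, y, z, rx, ry, rz, claw, ...]. A call has 1 to 5 rows; each row shifts and turns the commanded pose from where the row before left it; what a row does not reach is not made up. A row lasts 1/12 s, in which the tool goes at most 41.7 mm and 7.16 degrees, less where a joint would pass 70% of its speed; a pose out of reach is approached as far as the arm can. A call with a number of a shift or a turn outside -1 to 1 is refused whole. A call with a gripper value outside its range is refused whole. The fingers move at their own pace and stop on an object; the grip force is fixed at half the most. Time passes only in rows, so rows that do not move let the fingers close. It gives the time, the measured TCP pose, the force, the opening and the grip force at its end, in the units of the state.
- manip.sense(): the state, without advancing time (a new reading comes with each control period).
- manip.grab_frame(name): name is "side" or "top" or "wrist"; returns the picture (480x640x3 uint8, blue, green, red); there is no depth.
- manip.calibration(name): a dict with "vfov" (degrees; the focal length in pixels is half the picture's height over the tangent of half this angle, whatever the lens; pixels are square), "cx", "cy" (the principal point, pixels), "R" (3x3) and "t" (3): a world point X has camera coordinates R X + t; the wrist camera has in their place "T_tool_cam" (4x4, takes a point from camera to tool coordinates, whose origin is the TCP and whose axes are the flange's). Camera axes: x right, y down, z forward; pixel columns grow to the right and rows downward; lengths in m; the calibration is good to about 2 mm. The wrist camera is an equidistant fisheye: a pixel r from the principal point sees the ray r / f radians off the axis. A picture is of the moment at which its call begins: read the wrist's pose just before it. calibration takes no time and is no camera call.
- manip.sign_off(): hands the job in; it is judged then, once.
The state is a dict: "time_s": time; "q": joint angles; "qvel": joint speeds; "joint_efforts": joint torques, N m; "eef_pos": TCP position; "tcp_rot": TCP orientation; "contact_force": force on the tool from outside, world axes, zero at the start; "moment": the same for the moment, N m; "gripper_width": finger opening in m; "grip_force": force on a finger pad.
Only numpy, scipy, OpenCV 4.12 (cv2) and the standard library are available. Lean on these libraries where they do the work, as an engineer would, in place of code of your own. Each camera call takes 0.05 s, during which the arm holds its last target. There are 200 camera calls.

## Working session

There is one attempt and no reset: what is moved stays moved. The work goes in short steps, Python scripts to look and compute and a tool call to move; the robot and the scene stay as the last step left them, time stands still between calls to the robot, and variables do not carry over. Pictures are saved under pics/ and viewed, at most 14 in all, crops included, and the job is handed in when it is done.

Besides the shell and the picture viewer there is one more tool, called after "Request:" by a JSON object that holds its "api" and its "payload", one argument or row to a line. arm_command: Moves the arm, as the interface text tells. Scaled input: -1 to 1 covers 0.025 m each way for a shift and 5 degrees each way for a turn. Its arguments: {"type":"object","properties":{"commands":{"type":"array","items":{"type":"number","minimum":-1,"maximum":1}}},"required":["commands"]}

```bash
mkdir -p pics; cat > h.py <<'E'
import numpy as np, cv2
from rig import manip
def snap(n,f):
    im=manip.grab_frame(n); cv2.imwrite('pics/'+f,im); return im
def ray(n,u,v):
    c=manip.calibration(n); f=240/np.tan(np.radians(c['vfov'])/2)
    R=np.array(c['R']);t=np.array(c['t'])
    return -R.T@t, R.T@np.array([(u-c['cx'])/f,(v-c['cy'])/f,1.])
def atz(n,u,v,z):
    o,d=ray(n,u,v); return o+d*(z-o[2])/d[2]
def proj(n,X):
    c=manip.calibration(n); f=240/np.tan(np.radians(c['vfov'])/2)
    p=np.array(c['R'])@np.array(X)+np.array(c['t']); return c['cx']+f*p[0]/p[2], c['cy']+f*p[1]/p[2]
E
python3 -c "
from h import *
snap('top','t0.png');snap('side','s0.png')
for n in('top','side'):
    print(n,manip.calibration(n),ray(n,320,240))
print(manip.sense())"
```

```text
top {'vfov': 56.47205044287465, 'cx': 317.7980281081921, 'cy': 241.7880015810668, 'R': array([[-0.01931975, -0.99978632, -0.00735278],
       [-0.98016376,  0.02039039, -0.19713759],
       [ 0.19724539,  0.00339828, -0.98034826]]), 't': array([-0.09948177,  0.4999623 ,  1.29144682])} (array([ 0.23339104, -0.11404363,  1.36389754]), array([ 0.20107153, -0.0016092 , -0.9795958 ]))
side {'vfov': 46.93719838924661, 'cx': 313.3060649116362, 'cy': 234.89370109789675, 'R': array([[ 0.89149398, -0.45302144,  0.00316975],
       [-0.29944821, -0.59450105, -0.74625684],
       [ 0.33995477,  0.66433431, -0.66565057]]), 't': array([-0.48121484,  0.15275351,  1.67604999])} (array([-0.09503929, -1.24064603,  1.23118231]), array([ 0.34798409,  0.65335692, -0.67250559]))
{'time_s': 0.1, 'q': array([-1.24172041e+00,  9.17817936e-02,  1.23175035e+00, -1.00122520e-06,
        1.81981239e+00, -5.66701720e-02]), 'qvel': array([-0.00067004, -0.00206108, -0.00249523,  0.00096985, -0.00026223,
       -0.00106624]), 'joint_efforts': array([ 2.50782265e-03, -4.47857881e+01, -4.07570744e+01,  7.01659382e-02,
        2.84020894e-02, -1.19238930e-04]), 'eef_pos': array([ 0.22566501, -0.55561233,  0.19812959]), 'tcp_rot': array([-8.67763247e-04,  9.81457230e-01,  1.91679258e-01, -1.19417993e-04]), 'contact_force': array([-0.13521693, -0.48582834, -0.2041559 ]), 'moment': array([-0.06912287,  0.05445224, -0.05339682]), 'grip_force': 0.0, 'gripper_width': 0.08748114915653774}
```

View pics/t0.png

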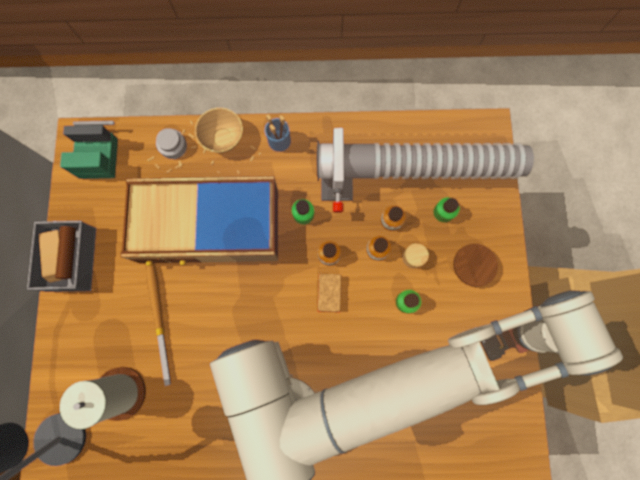

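View pics/s0.png

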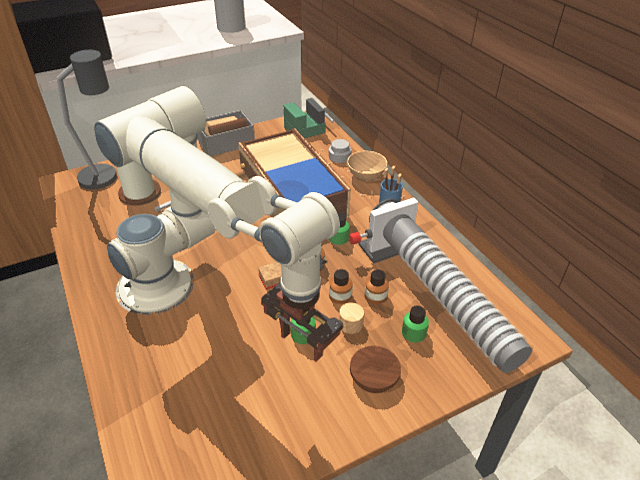

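Top view: amber bottles at (330,253), (394,216), (379,247). Green look-alikes are at (303,210), (447,209), (408,301), and a plain pale blank at (416,256). The amber ones fit the description. I'll confirm with an enlarged crop; the knob is at (338,207) and the cover spans about (196-273, 183-251).

```bash
python3 -c "
from h import *
im=cv2.imread('pics/t0.png')
cv2.imwrite('pics/c0.png',cv2.resize(im[165:315,265:465],None,fx=4,fy=4,interpolation=cv2.INTER_CUBIC))
cv2.imwrite('pics/c1.png',cv2.resize(im[170:270,115:285],None,fx=4.7,fy=4.7,interpolation=cv2.INTER_CUBIC))
"
```

```text
(no output)
```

View pics/c0.png

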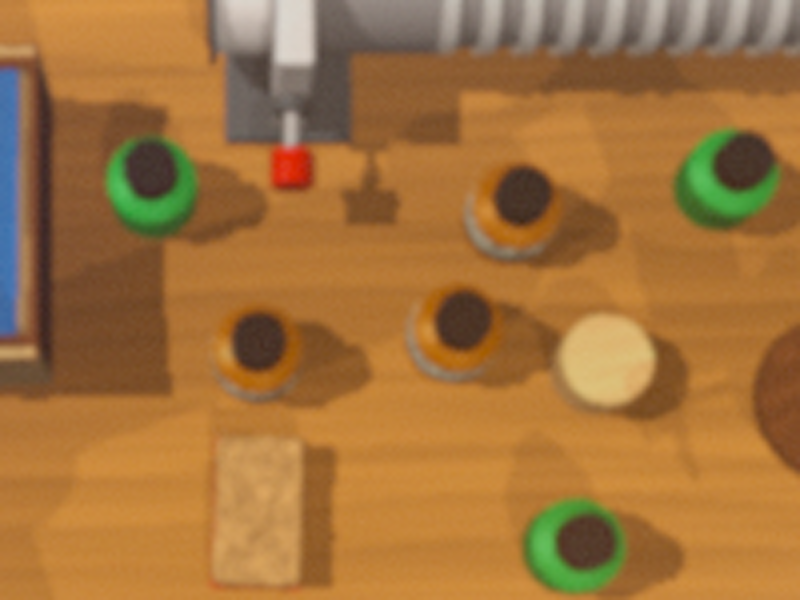

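View pics/c1.png

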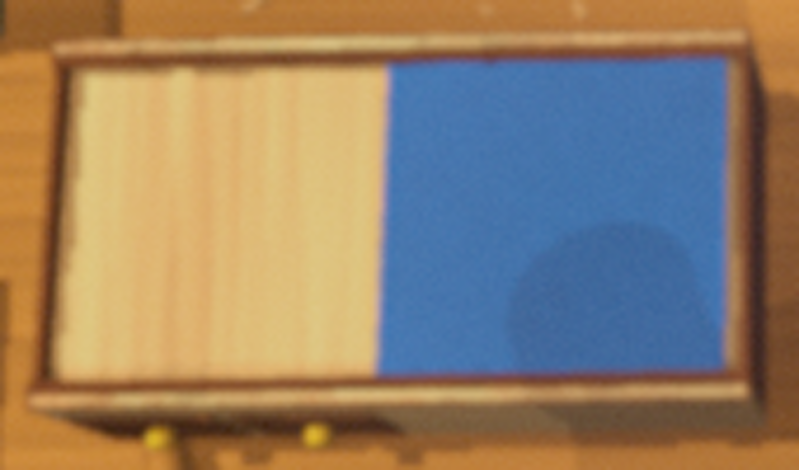

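The crop confirms that three amber bottles with paper bands (caps at (330,250), (381,245), (396,214)) are the targets. The second crop shows the cover corners clearly.

```bash
python3 -c "
from h import *
np.set_printoptions(precision=4,suppress=True)
for n,u,v in (('A',329.75,250),('B',380.75,245),('C',395.75,214)): print(n,atz('top',u,v,.092))
print('knob top',atz('top',337.9,207.5,.1), 'center-ish',atz('top',337.9,207.5,.085))
for p in ((150,165),(175,134)): print('green1',)
for n,u,v in (('g1',265+150/4,165+168/4),('g2',265+743/4,165+160/4),('g3',265+587/4,165+542/4)): print(n,atz('top',u,v,.092))
print('blank',atz('top',265+607/4,165+358/4,.055),'block',atz('top',330,293,.036))
P=[atz('top',115+a/4.7,170+b/4.7,.116) for a,b in((390,62),(728,58),(723,370),(380,376))]
print(np.array(P),np.mean(P,0))
Q=[atz('top',115+a/4.7,170+b/4.7,.12) for a,b in((55,42),(745,32),(748,398),(32,405))]
print(np.array(Q))
print('gate',[atz('top',265+a/4,165+b/4,.165) for a,b in((272,65),(313,65))])
"
```

```text
A [ 0.4644 -0.1437  0.092 ]
B [ 0.476  -0.2917  0.092 ]
C [ 0.5677 -0.3401  0.092 ]
knob top [ 0.5889 -0.1705  0.1   ] center-ish [ 0.5931 -0.1712  0.085 ]
green1
green1
g1 [ 0.5949 -0.0665  0.092 ]
g2 [ 0.5916 -0.5033  0.092 ]
g3 [ 0.3147 -0.3716  0.092 ]
blank [ 0.4522 -0.4022  0.055 ] block [ 0.3451 -0.1426  0.036 ]
[[0.6669 0.2381 0.116 ]
 [0.665  0.0271 0.116 ]
 [0.4673 0.0298 0.116 ]
 [0.4679 0.2374 0.116 ]] [0.5668 0.1331 0.116 ]
[[0.6832 0.4467 0.12  ]
 [0.6803 0.0161 0.12  ]
 [0.4491 0.0143 0.12  ]
 [0.4537 0.4456 0.12  ]]
gate [array([ 0.6473, -0.156 ,  0.165 ]), array([ 0.6467, -0.1848,  0.165 ])]
```

Request:
{"api": "arm_command", "payload": {
  "commands": [0.97, 1, 0, 0, 0, -0.88, 1, 0.97, 1, 0, 0, 0, -0.88, 1, 0.97, 1, 0, 0, 0, -0.88, 1, 0.97, 1, 0, 0, 0, -0.88, 1, 0.97, 1, 0, 0, 0, -0.88, 1]
}}

```text
time_s: 0.52
eef_pos: [0.3477, -0.4295, 0.1986]
tcp_rot: [-0.0, 1.0, -0.001, -0.0]
contact_force: [-0.1, -0.1, -0.2]
gripper_width: 0.0877
grip_force: 0.0
```

Request:
{"api": "arm_command", "payload": {
  "commands": [0.97, 1, 0, 0, 0, 0, 1, 0.97, 1, 0, 0, 0, 0, 1, 0.97, 1, 0, 0, 0, 0, 1, 0.97, 1, 0, 0, 0, 0, 1, 0.97, 1, 0, 0, 0, 0, 1]
}}

```text
time_s: 0.93
eef_pos: [0.4691, -0.3044, 0.1987]
tcp_rot: [-0.0, 1.0, 0.001, -0.0]
contact_force: [1.1, -0.3, -0.0]
gripper_width: 0.0874
grip_force: 0.0
```

Request:
{"api": "arm_command", "payload": {
  "commands": [0.97, 1, 0, 0, 0, 0, 1, 0.97, 1, 0, 0, 0, 0, 1, 0.97, 1, 0, 0, 0, 0, 1, 0.97, 1, 0, 0, 0, 0, 1, 0.97, 1, 0, 0, 0, 0, 1]
}}

```text
time_s: 1.35
eef_pos: [0.5903, -0.1794, 0.1985]
tcp_rot: [-0.0, 1.0, 0.001, -0.0]
contact_force: [-0.2, -0.7, -0.0]
gripper_width: 0.0878
grip_force: 0.0
```

Request:
{"api": "arm_command", "payload": {
  "commands": [0, 0.4, 0, 0, 0, 0, 1, 0, 0, 0, 0, 0, 0, 1, 0, 0, 0, 0, 0, 0, 1]
}}

```text
time_s: 1.6
eef_pos: [0.5891, -0.1709, 0.1987]
tcp_rot: [0.0, 1.0, 0.001, -0.001]
contact_force: [0.1, -0.3, -0.1]
gripper_width: 0.0877
grip_force: 0.0
```

```bash
python3 -c "
from h import *
s=manip.sense();print(s['eef_pos'],s['tcp_rot'],s['contact_force'])
snap('wrist','w0.png');print(manip.calibration('wrist'))"
```

```text
[ 0.58909645 -0.17090377  0.19872795] [ 1.68112472e-04  9.99998852e-01  1.39167904e-03 -5.75792292e-04] [ 0.06269399 -0.33565869 -0.11637693]
{'vfov': 65.70646984690485, 'cx': 320.66368889641524, 'cy': 243.63597893813912, 'T_tool_cam': array([[ 5.53016793e-04, -9.67642467e-01, -2.52324692e-01,
         6.96469170e-02],
       [ 9.99999834e-01,  5.75804468e-04, -1.64714535e-05,
         5.85305952e-04],
       [ 1.61228163e-04, -2.52324641e-01,  9.67642625e-01,
        -1.84828778e-01],
       [ 0.00000000e+00,  0.00000000e+00,  0.00000000e+00,
         1.00000000e+00]])}
```

View pics/w0.png

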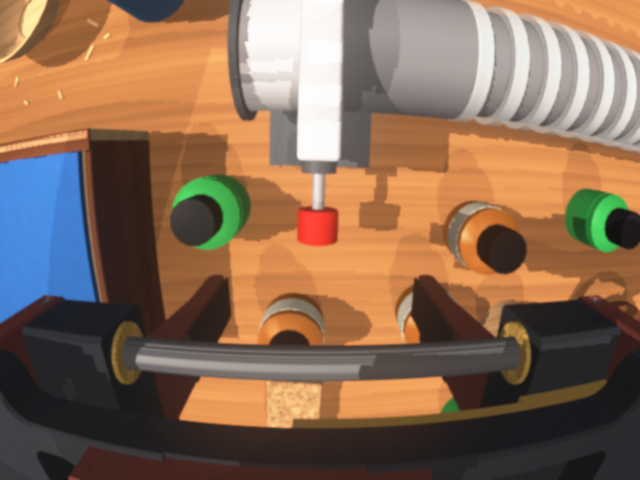

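Wrist view: knob at (318,226), amber caps at (290,338) and (500,249), gate above it, green bottles at the left and right. I'll refine the knob position from it.

```bash
cat >> h.py <<'E'
from scipy.spatial.transform import Rotation as Ro
def wray(u,v,s):
    c=manip.calibration('wrist'); f=240/np.tan(np.radians(c['vfov'])/2)
    d=np.array([u-c['cx'],v-c['cy']]); r=np.hypot(*d)+1e-9; th=r/f
    dc=np.array([*(d/r*np.sin(th)),np.cos(th)])
    q=np.array(s['tcp_rot']); R=Ro.from_quat(q[[1,2,3,0]]).as_matrix(); T=c['T_tool_cam']
    return R@T[:3,3]+np.array(s['eef_pos']), R@T[:3,:3]@dc
def watz(u,v,z,s):
    o,d=wray(u,v,s); return o+d*(z-o[2])/d[2]
E
python3 -c "
from h import *
s=manip.sense()
for n,u,v,z in(('knob back top edge',318,209,.095),('knob left',298,223,.085),('knob right',338,223,.085),('knob front',318,240,.098),('C',501,250,.092),('A',291,340,.092),('g1',196,222,.092),('gateface bottom',318,160,.165)):print(n,watz(u,v,z,s))"
```

```text
knob back top edge [ 0.61126723 -0.17021919  0.095     ]
knob left [ 0.59798207 -0.1537347   0.085     ]
knob right [ 0.59803217 -0.18657114  0.085     ]
knob front [ 0.58687627 -0.17024643  0.098     ]
C [ 0.57678295 -0.33227262  0.092     ]
A [ 0.49321152 -0.1460092   0.092     ]
g1 [ 0.60073775 -0.06870446  0.092     ]
gateface bottom [ 0.6519094  -0.17065185  0.165     ]
```

Request:
{"api": "arm_command", "payload": {
  "commands": [0.2, 0, -0.87, 0, 0, 0, 1, 0, 0, -0.87, 0, 0, 0, 1, 0, 0, -0.87, 0, 0, 0, 1, 0, 0, -0.87, 0, 0, 0, 1, 0, 0, -0.87, 0, 0, 0, 1]
}}

```text
time_s: 2.07
eef_pos: [0.5935, -0.173, 0.0898]
tcp_rot: [0.0, 1.0, -0.0, 0.0]
contact_force: [0.1, -0.6, 0.3]
gripper_width: 0.0874
grip_force: 0.0
```

Request:
{"api": "arm_command", "payload": {
  "commands": [0, 0, -0.87, 0, 0, 0, 1, 0, 0, 0, 0, 0, 0, 0, 0, 0, 0, 0, 0, 0, 0, 0, 0, 0, 0, 0, 0, 0, 0, 0, 0, 0, 0, 0, 0]
}}

```text
time_s: 2.48
eef_pos: [0.5954, -0.1719, 0.0712]
tcp_rot: [0.001, 1.0, 0.0, 0.002]
contact_force: [0.3, -0.2, 1.1]
gripper_width: 0.0646
grip_force: 0.0
```

Request:
{"api": "arm_command", "payload": {
  "commands": [0, 0, 0, 0, 0, 0, 0, 0, 0, 0, 0, 0, 0, 0, 0, 0, 0, 0, 0, 0, 0]
}}

```text
time_s: 2.73
eef_pos: [0.595, -0.171, 0.0696]
tcp_rot: [0.0, 1.0, 0.001, 0.001]
contact_force: [-0.7, 0.3, 0.3]
gripper_width: 0.0446
grip_force: 0.0
```

Request:
{"api": "arm_command", "payload": {
  "commands": [0, 0, 0, 0, 0, 0, 0, 0, 0, 0, 0, 0, 0, 0, 0, 0, 0, 0, 0, 0, 0, 0, 0, 0, 0, 0, 0, 0]
}}

```text
time_s: 3.07
eef_pos: [0.5947, -0.1684, 0.0686]
tcp_rot: [-0.002, 1.0, 0.002, -0.0]
contact_force: [-0.3, 7.2, 0.9]
gripper_width: 0.029
grip_force: 27.4
```

Request:
{"api": "arm_command", "payload": {
  "commands": [-0.2, 0, 0, 0, 0, 0, 0, -0.2, 0, 0, 0, 0, 0, 0, -0.2, 0, 0, 0, 0, 0, 0, -0.2, 0, 0, 0, 0, 0, 0, -0.2, 0, 0, 0, 0, 0, 0]
}}

```text
time_s: 3.48
eef_pos: [0.5693, -0.1679, 0.0686]
tcp_rot: [-0.003, 1.0, 0.002, -0.0]
contact_force: [1.2, 8.3, 2.5]
gripper_width: 0.029
grip_force: 27.6
```

Request:
{"api": "arm_command", "payload": {
  "commands": [0, 0, 0, 0, 0, 0, 0, 0, 0, 0, 0, 0, 0, 0, 0, 0, 0, 0, 0, 0, 0]
}}

```text
time_s: 3.73
eef_pos: [0.5696, -0.1678, 0.0686]
tcp_rot: [-0.003, 1.0, 0.002, -0.0]
contact_force: [-0.2, 7.9, 0.4]
gripper_width: 0.0288
grip_force: 27.5
```

Request:
{"api": "arm_command", "payload": {
  "commands": [0, 0, 0, 0, 0, 0, 1, 0, 0, 0, 0, 0, 0, 1, 0, 0, 0, 0, 0, 0, 1, 0, 0, 0, 0, 0, 0, 1, 0, 0, 0, 0, 0, 0, 1]
}}

```text
time_s: 4.15
eef_pos: [0.5695, -0.1712, 0.0685]
tcp_rot: [0.0, 1.0, 0.001, -0.0]
contact_force: [-0.2, -0.1, 0.6]
gripper_width: 0.0586
grip_force: 0.0
```

Request:
{"api": "arm_command", "payload": {
  "commands": [0, 0, 1, 0, 0, 0, 1, 0, 0, 1, 0, 0, 0, 1, 0, 0, 1, 0, 0, 0, 1, 0, 0, 1, 0, 0, 0, 1, 0, 0, 1, 0, 0, 0, 1]
}}

```text
time_s: 4.57
eef_pos: [0.5694, -0.1712, 0.1948]
tcp_rot: [0.0, 1.0, 0.001, -0.0]
contact_force: [-0.4, -0.7, -0.6]
gripper_width: 0.0872
grip_force: 0.0
```

```bash
python3 -c "
from h import *
s=manip.sense();print(s['eef_pos'],s['gripper_width'])
im=snap('wrist','w1.png')
hsv=cv2.cvtColor(im,cv2.COLOR_BGR2HSV)
m=((hsv[...,0]<6)|(hsv[...,0]>174))&(hsv[...,1]>200)&(hsv[...,2]>120)
m[300:]=0
ys,xs=np.where(m);print(xs.min(),xs.max(),ys.min(),ys.max(),len(xs))
print(watz(xs.mean(),ys.min(),.095,s),watz(xs.mean(),ys.max(),.098,s))
im=cv2.imread('pics/w0.png');hsv=cv2.cvtColor(im,cv2.COLOR_BGR2HSV)
m=((hsv[...,0]<6)|(hsv[...,0]>174))&(hsv[...,1]>200)&(hsv[...,2]>120);m[300:]=0
ys,xs=np.where(m);print(xs.min(),xs.max(),ys.min(),ys.max(),len(xs))
"
```

```text
[ 0.56935516 -0.17115581  0.19479471] 0.0871977607661406
297 335 217 252 755
[ 0.58619614 -0.17045432  0.095     ] [ 0.55874674 -0.17049195  0.098     ]
298 335 210 244 882
```

Request:
{"api": "arm_command", "payload": {
  "commands": [0, 1, 0, 0, 0, 0, 0, 0, 1, 0, 0, 0, 0, 0, 0, 1, 0, 0, 0, 0, 0, 0, 1, 0, 0, 0, 0, 0, 0, 1, 0, 0, 0, 0, 0]
}}

```text
time_s: 5.03
eef_pos: [0.5694, -0.0451, 0.1933]
tcp_rot: [0.0, 1.0, 0.001, 0.0]
contact_force: [0.3, 1.1, -0.6]
gripper_width: 0.0578
grip_force: 0.0
```

Request:
{"api": "arm_command", "payload": {
  "commands": [0, 1, 0, 0, 0, 0, 0, 0, 1, 0, 0, 0, 0, 0, 0, 1, 0, 0, 0, 0, 0, 0, 1, 0, 0, 0, 0, 0, 0, 1, 0, 0, 0, 0, 0]
}}

```text
time_s: 5.45
eef_pos: [0.5694, 0.08, 0.1933]
tcp_rot: [0.0, 1.0, 0.001, 0.0]
contact_force: [0.0, -0.5, -0.6]
gripper_width: 0.0245
grip_force: 0.0
```

Request:
{"api": "arm_command", "payload": {
  "commands": [0, 0, -0.9, 0, 0, 0, 0, 0, 0, -0.9, 0, 0, 0, 0, 0, 0, -0.6, 0, 0, 0, 0, 0, 0, -0.2, 0, 0, 0, 0, 0, 0, 0, 0, 0, 0, 0]
}}

```text
time_s: 5.87
eef_pos: [0.5686, 0.0789, 0.1266]
tcp_rot: [0.0, 1.0, 0.001, -0.002]
contact_force: [0.2, 0.0, 0.4]
gripper_width: 0.0004
grip_force: 0.0
```

Request:
{"api": "arm_command", "payload": {
  "commands": [0, 0, -0.2, 0, 0, 0, 0, 0, 0, -0.2, 0, 0, 0, 0, 0, 0, -0.1, 0, 0, 0, 0, 0, 0, 0, 0, 0, 0, 0]
}}

```text
time_s: 6.2
eef_pos: [0.5696, 0.0789, 0.1161]
tcp_rot: [0.0, 1.0, 0.001, 0.0]
contact_force: [-1.0, 0.3, 0.4]
gripper_width: 0.0006
grip_force: 0.0
```

Request:
{"api": "arm_command", "payload": {
  "commands": [0, 0, -0.08, 0, 0, 0, 0, 0, 0, 0, 0, 0, 0, 0]
}}

```text
time_s: 6.37
eef_pos: [0.5696, 0.0791, 0.1142]
tcp_rot: [-0.0, 1.0, 0.001, 0.0]
contact_force: [-0.1, -0.4, 0.1]
gripper_width: 0.0005
grip_force: 0.0
```

Request:
{"api": "arm_command", "payload": {
  "commands": [0, 0, -0.08, 0, 0, 0, 0, 0, 0, 0, 0, 0, 0, 0]
}}

```text
time_s: 6.53
eef_pos: [0.5695, 0.0791, 0.1119]
tcp_rot: [0.0, 1.0, 0.001, -0.0]
contact_force: [-0.3, -0.6, -0.7]
gripper_width: 0.0004
grip_force: 0.0
```

Request:
{"api": "arm_command", "payload": {
  "commands": [0, 0, -0.08, 0, 0, 0, 0, 0, 0, 0, 0, 0, 0, 0]
}}

```text
time_s: 6.7
eef_pos: [0.5694, 0.0791, 0.1098]
tcp_rot: [0.0, 1.0, 0.001, -0.0]
contact_force: [-0.1, 0.3, -0.2]
gripper_width: 0.0005
grip_force: 0.0
```

Request:
{"api": "arm_command", "payload": {
  "commands": [0, 0, -0.08, 0, 0, 0, 0, 0, 0, 0, 0, 0, 0, 0]
}}

```text
time_s: 6.87
eef_pos: [0.5694, 0.0791, 0.1077]
tcp_rot: [-0.0, 1.0, 0.001, -0.0]
contact_force: [0.0, -0.2, -1.3]
gripper_width: 0.0004
grip_force: 0.0
```

```bash
python3 -c "
from h import *
im=snap('side','s1.png'); print(proj('side',[.569,.079,.108]),proj('side',[.569,.079,.116]))
w=snap('wrist','w2.png')
a=cv2.resize(im[120:270,200:400],(400,300)); b=cv2.resize(w,(400,300))
cv2.imwrite('pics/c2.png',np.hstack([a,b]))"
```

```text
(np.float64(310.49707035852424), np.float64(191.5107503065957)) (np.float64(310.4965603669353), np.float64(189.59655580981126))
```

View pics/c2.png

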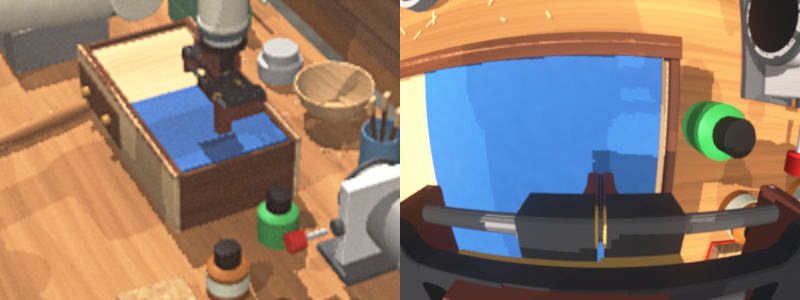

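The fingertips (crop left (222,130)) hover a little above the cover, with the shadow offset from them; there is no contact yet. I keep descending in small steps.

Request:
{"api": "arm_command", "payload": {
  "commands": [0, 0, -0.1, 0, 0, 0, 0, 0, 0, 0, 0, 0, 0, 0]
}}

```text
time_s: 7.13
eef_pos: [0.5694, 0.0791, 0.1052]
tcp_rot: [0.0, 1.0, 0.001, -0.0]
contact_force: [0.2, 0.8, -0.0]
gripper_width: 0.0006
grip_force: 0.0
```

Request:
{"api": "arm_command", "payload": {
  "commands": [0, 0, -0.1, 0, 0, 0, 0, 0, 0, 0, 0, 0, 0, 0]
}}

```text
time_s: 7.3
eef_pos: [0.5693, 0.0791, 0.1026]
tcp_rot: [0.0, 1.0, 0.001, -0.0]
contact_force: [0.7, 0.4, -0.0]
gripper_width: 0.0004
grip_force: 0.0
```

Request:
{"api": "arm_command", "payload": {
  "commands": [0, 0, -0.1, 0, 0, 0, 0, 0, 0, 0, 0, 0, 0, 0]
}}

```text
time_s: 7.47
eef_pos: [0.5693, 0.0791, 0.1]
tcp_rot: [0.0, 1.0, 0.001, -0.0]
contact_force: [-0.2, -0.8, -0.7]
gripper_width: 0.0005
grip_force: 0.0
```

Request:
{"api": "arm_command", "payload": {
  "commands": [0, 0, -0.08, 0, 0, 0, 0, 0, 0, 0, 0, 0, 0, 0]
}}

```text
time_s: 7.63
eef_pos: [0.5694, 0.0791, 0.0982]
tcp_rot: [0.0, 1.0, 0.001, -0.0]
contact_force: [-0.4, -0.5, 0.8]
gripper_width: 0.0005
grip_force: 0.0
```

Request:
{"api": "arm_command", "payload": {
  "commands": [0, 0, -0.08, 0, 0, 0, 0, 0, 0, 0, 0, 0, 0, 0]
}}

```text
time_s: 7.8
eef_pos: [0.5694, 0.0791, 0.0962]
tcp_rot: [0.0, 1.0, 0.001, -0.0]
contact_force: [-0.7, -0.2, -0.5]
gripper_width: 0.0006
grip_force: 0.0
```

```bash
python3 -c "
from h import *
im=snap('side','s2.png')
print(manip.sense()['q'])
cv2.imwrite('pics/c3.png',cv2.resize(im[120:220,240:380],None,fx=5,fy=5,interpolation=cv2.INTER_CUBIC))"
```

```text
[7.88037473e-02 2.79310382e-02 1.47790542e+00 2.51624698e-05
 1.63614425e+00 1.64780064e+00]
```

View pics/c3.png

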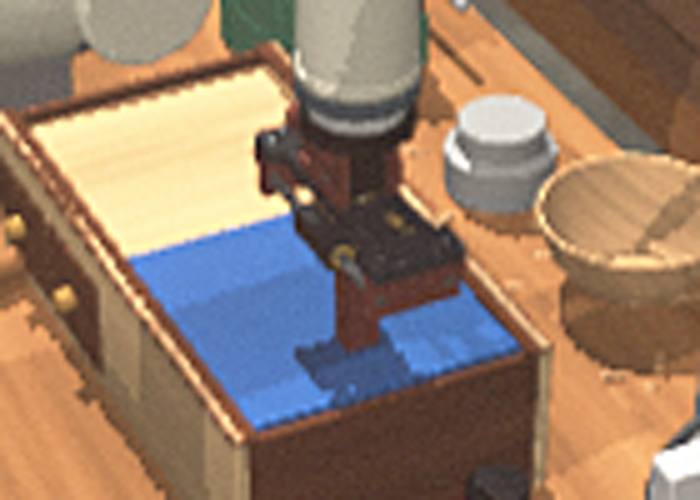

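The fingertip is now at about (312,190) in side pixels, which is the cover's top plane. So the reported TCP z reads about 20 mm lower than the real tip. Contact will fix the exact offset.

Request:
{"api": "arm_command", "payload": {
  "commands": [0, 0, -0.06, 0, 0, 0, 0, 0, 0, 0, 0, 0, 0, 0]
}}

```text
time_s: 8.02
eef_pos: [0.5694, 0.0791, 0.0948]
tcp_rot: [-0.0, 1.0, 0.001, -0.0]
contact_force: [0.0, -0.6, -0.0]
gripper_width: 0.0007
grip_force: 0.0
```

Request:
{"api": "arm_command", "payload": {
  "commands": [0, 0, -0.06, 0, 0, 0, 0, 0, 0, 0, 0, 0, 0, 0]
}}

```text
time_s: 8.18
eef_pos: [0.5694, 0.0791, 0.0933]
tcp_rot: [0.0, 1.0, 0.001, -0.0]
contact_force: [0.3, 1.2, -0.3]
gripper_width: 0.0001
grip_force: 0.0
```

Request:
{"api": "arm_command", "payload": {
  "commands": [0, 0, -0.06, 0, 0, 0, 0, 0, 0, 0, 0, 0, 0, 0]
}}

```text
time_s: 8.35
eef_pos: [0.5697, 0.0791, 0.0928]
tcp_rot: [-0.0, 1.0, 0.001, 0.0]
contact_force: [-1.0, -0.7, 4.4]
gripper_width: 0.0003
grip_force: 1.9
```

Request:
{"api": "arm_command", "payload": {
  "commands": [0, 0, -0.08, 0, 0, 0, 0, 0, 0, 0, 0, 0, 0, 0]
}}

```text
time_s: 8.52
eef_pos: [0.5697, 0.0791, 0.0928]
tcp_rot: [-0.0, 1.0, 0.001, 0.001]
contact_force: [-4.8, -0.9, 10.9]
gripper_width: 0.0006
grip_force: 5.7
```

Request:
{"api": "arm_command", "payload": {
  "commands": [0, 0, -0.07, 0, 0, 0, 0, 0, 0.2, 0, 0, 0, 0, 0, 0, 0.4, 0, 0, 0, 0, 0]
}}

```text
time_s: 8.77
eef_pos: [0.5699, 0.0926, 0.0927]
tcp_rot: [0.001, 1.0, 0.0, 0.002]
contact_force: [-7.5, -3.3, 17.8]
gripper_width: 0.0005
grip_force: 8.7
```

Request:
{"api": "arm_command", "payload": {
  "commands": [0, 0.4, 0, 0, 0, 0, 0, 0, 0.4, 0, 0, 0, 0, 0, 0, 0.4, 0, 0, 0, 0, 0]
}}

```text
time_s: 9.02
eef_pos: [0.57, 0.1238, 0.0927]
tcp_rot: [0.0, 1.0, 0.001, 0.002]
contact_force: [-7.3, -3.7, 16.1]
gripper_width: 0.0005
grip_force: 8.5
```

Request:
{"api": "arm_command", "payload": {
  "commands": [0, 0.5, 0, 0, 0, 0, 0, 0, 0.5, 0, 0, 0, 0, 0, 0, 0.5, 0, 0, 0, 0, 0, 0, 0.5, 0, 0, 0, 0, 0, 0, 0.5, 0, 0, 0, 0, 0]
}}

```text
time_s: 9.43
eef_pos: [0.5703, 0.1867, 0.0927]
tcp_rot: [0.0, 1.0, 0.001, 0.002]
contact_force: [-5.3, -3.5, 15.4]
gripper_width: 0.0001
grip_force: 8.1
```

Request:
{"api": "arm_command", "payload": {
  "commands": [0, 0.5, 0, 0, 0, 0, 0, 0, 0.5, 0, 0, 0, 0, 0, 0, 0.5, 0, 0, 0, 0, 0, 0, 0.5, 0, 0, 0, 0, 0, 0, 0.5, 0, 0, 0, 0, 0]
}}

```text
time_s: 9.85
eef_pos: [0.5705, 0.2494, 0.0927]
tcp_rot: [-0.0, 1.0, 0.001, 0.002]
contact_force: [-4.2, -3.3, 15.8]
gripper_width: 0.0004
grip_force: 7.6
```

Request:
{"api": "arm_command", "payload": {
  "commands": [0, 0.4, 0, 0, 0, 0, 0, 0, 0.4, 0, 0, 0, 0, 0, 0, 0.2, 0, 0, 0, 0, 0]
}}

```text
time_s: 10.1
eef_pos: [0.5707, 0.2752, 0.0927]
tcp_rot: [-0.001, 1.0, 0.001, 0.003]
contact_force: [-2.3, -3.1, 15.2]
gripper_width: 0.0008
grip_force: 7.5
```

Request:
{"api": "arm_command", "payload": {
  "commands": [0, 0.2, 0, 0, 0, 0, 0, 0, 0.1, 0, 0, 0, 0, 0, 0, 0, 0, 0, 0, 0, 0]
}}

```text
time_s: 10.35
eef_pos: [0.5711, 0.2803, 0.0928]
tcp_rot: [0.001, 1.0, 0.0, 0.003]
contact_force: [-3.1, -7.2, 15.9]
gripper_width: 0.0005
grip_force: 7.7
```

Request:
{"api": "arm_command", "payload": {
  "commands": [0, 0, 0.5, 0, 0, 0, 0, 0, 0, 1, 0, 0, 0, 0, 0, 0, 1, 0, 0, 0, 0.3, 0, 0, 1, 0, 0, 0, 0.6, 0, 0, 1, 0, 0, 0, 1]
}}

```text
time_s: 10.77
eef_pos: [0.5693, 0.2817, 0.2019]
tcp_rot: [-0.0, 1.0, 0.001, -0.0]
contact_force: [0.3, 0.3, 0.1]
gripper_width: 0.0169
grip_force: 0.0
```

```bash
python3 -c "
from h import *
im=snap('top','t1.png');print(manip.sense()['eef_pos'])
cv2.imwrite('pics/c4.png',cv2.resize(im[165:315,185:435],None,fx=3.2,fy=3.2,interpolation=cv2.INTER_CUBIC))"
```

```text
[0.57075516 0.28225452 0.20846254]
```

View pics/c4.png

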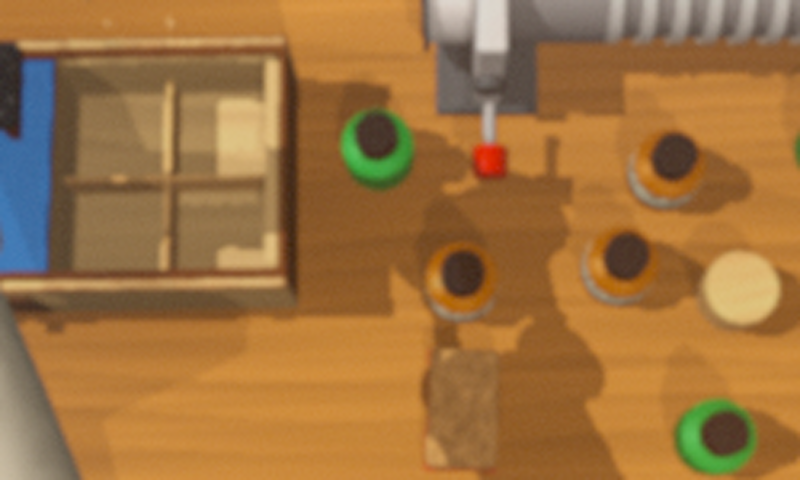

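The bay is clear, and the cover edge sits left of the bay. Divider crossing at (237.5,221.6), amber caps at (330,250), (381,245), (396,214), knob at its middle click.

```bash
python3 -c "
from h import *
np.set_printoptions(precision=4,suppress=True)
print('cross',atz('top',237.5,221.6,.058))
for n,u,v in (('A',330,250),('B',381.25,244.7),('C',395.6,214)): print(n,atz('top',u,v,.083))
# bay inner corners at top of wall z .11?
for a,b in((265,60),(265,270)): print(atz('top',185+a/3.2,165+b/3.2,.108))
"
```

```text
cross [0.5632 0.1311 0.058 ]
A [ 0.466  -0.1447  0.083 ]
B [ 0.4786 -0.2945  0.083 ]
C [ 0.5701 -0.3412  0.083 ]
[0.6635 0.0342 0.108 ]
[0.4669 0.0336 0.108 ]
```

```bash
cat >> h.py <<'E'
def caps(im=None):
    if im is None: im=manip.grab_frame('top')
    hsv=cv2.cvtColor(im,cv2.COLOR_BGR2HSV)
    m=((hsv[...,2]<75)).astype(np.uint8); out=[]
    n,l,st,c=cv2.connectedComponentsWithStats(m)
    for i in range(1,n):
        x,y,w,h,a=st[i]
        if 80<a<500 and 9<w<24 and 9<h<24 and a>.6*w*h:
            g=hsv[max(0,y-5):y+h+8,max(0,x-5):x+w+5]; s=g[...,1]>170
            gr=((g[...,0]>40)&(g[...,0]<80)&s).sum()
            out.append((np.round(c[i],1).tolist(),int(a),'green' if gr>40 else 'amber?',np.round(atz('top',*c[i],.083)[:2],3).tolist()))
    return out
E
python3 -c "
from h import *
for f in('t0','t1'):
    for o in caps(cv2.imread('pics/%s.png'%f)):print(f,o)"
```

```text
t0 ([450.3, 205.3], 132, 'amber?', [0.593, -0.505])
t0 ([302.4, 206.9], 131, 'amber?', [0.598, -0.066])
t0 ([395.4, 213.7], 110, 'amber?', [0.571, -0.341])
t0 ([329.2, 250.1], 84, 'amber?', [0.466, -0.142])
t1 ([302.4, 207.0], 123, 'amber?', [0.597, -0.066])
t1 ([329.5, 250.1], 102, 'amber?', [0.466, -0.143])
```

Request:
{"api": "arm_command", "payload": {
  "commands": [-0.24, -1, 0, 0, 0, 0, 1, -0.24, -1, 0, 0, 0, 0, 1, -0.24, -1, 0, 0, 0, 0, 1, -0.24, -1, 0, 0, 0, 0, 1, -0.24, -1, 0, 0, 0, 0, 1]
}}

```text
time_s: 11.23
eef_pos: [0.5391, 0.1557, 0.2004]
tcp_rot: [-0.0, 1.0, 0.001, -0.0]
contact_force: [0.5, -0.5, 0.1]
gripper_width: 0.0545
grip_force: 0.0
```

Request:
{"api": "arm_command", "payload": {
  "commands": [-0.24, -1, 0, 0, 0, 0, 1, -0.24, -1, 0, 0, 0, 0, 1, -0.24, -1, 0, 0, 0, 0, 1, -0.24, -1, 0, 0, 0, 0, 1, -0.24, -1, 0, 0, 0, 0, 1]
}}

```text
time_s: 11.65
eef_pos: [0.5091, 0.0306, 0.2006]
tcp_rot: [-0.0, 1.0, 0.001, 0.0]
contact_force: [0.7, 0.4, -0.2]
gripper_width: 0.0865
grip_force: 0.0
```

Request:
{"api": "arm_command", "payload": {
  "commands": [-0.24, -1, 0, 0, 0, 0, 1, -0.24, -1, 0, 0, 0, 0, 1, -0.24, -1, 0, 0, 0, 0, 1, -0.24, -1, 0, 0, 0, 0, 1, -0.24, -1, 0, 0, 0, 0, 1]
}}

```text
time_s: 12.07
eef_pos: [0.4791, -0.0944, 0.2007]
tcp_rot: [-0.0, 1.0, 0.001, 0.0]
contact_force: [0.6, -0.3, 0.7]
gripper_width: 0.088
grip_force: 0.0
```

Request:
{"api": "arm_command", "payload": {
  "commands": [-0.24, -1, 0, 0, 0, 0, 1, -0.24, -1, 0, 0, 0, 0, 1, 0, 0, 0, 0, 0, 0, 1, 0, 0, 0, 0, 0, 0, 1]
}}

```text
time_s: 12.4
eef_pos: [0.4673, -0.1441, 0.2006]
tcp_rot: [-0.0, 1.0, -0.0, -0.0]
contact_force: [-0.5, 0.1, -0.4]
gripper_width: 0.0879
grip_force: 0.0
```

Request:
{"api": "arm_command", "payload": {
  "commands": [0, 0, -0.9, 0, 0, 0, 1, 0, 0, -0.9, 0, 0, 0, 1, 0, 0, -0.9, 0, 0, 0, 1, 0, 0, -0.9, 0, 0, 0, 1, 0, 0, -0.9, 0, 0, 0, 1]
}}

```text
time_s: 12.82
eef_pos: [0.4679, -0.1419, 0.0873]
tcp_rot: [-0.0, 1.0, 0.002, 0.0]
contact_force: [0.3, 0.1, -0.7]
gripper_width: 0.0878
grip_force: 0.0
```

Request:
{"api": "arm_command", "payload": {
  "commands": [0, 0, -0.9, 0, 0, 0, 1, 0, 0, -0.9, 0, 0, 0, 1, 0, 0, 0, 0, 0, 0, 0, 0, 0, 0, 0, 0, 0, 0, 0, 0, 0, 0, 0, 0, 0]
}}

```text
time_s: 13.23
eef_pos: [0.4684, -0.1429, 0.0448]
tcp_rot: [0.0, 1.0, 0.001, 0.001]
contact_force: [0.8, 0.0, 0.5]
gripper_width: 0.0712
grip_force: 0.0
```

Request:
{"api": "arm_command", "payload": {
  "commands": [0, 0, 0, 0, 0, 0, 0, 0, 0, 0, 0, 0, 0, 0, 0, 0, 0, 0, 0, 0, 0, 0, 0, 0, 0, 0, 0, 0, 0, 0, 0, 0, 0, 0, 0]
}}

```text
time_s: 13.65
eef_pos: [0.468, -0.1432, 0.0442]
tcp_rot: [-0.0, 1.0, 0.001, 0.001]
contact_force: [0.6, 2.4, 2.9]
gripper_width: 0.0415
grip_force: 30.0
```

Request:
{"api": "arm_command", "payload": {
  "commands": [0, 0, 0, 0, 0, 0, 0, 0, 0, 0, 0, 0, 0, 0]
}}

```text
time_s: 13.82
eef_pos: [0.468, -0.1433, 0.0442]
tcp_rot: [-0.0, 1.0, 0.001, 0.001]
contact_force: [0.5, 2.8, 5.0]
gripper_width: 0.0414
grip_force: 30.0
```

Request:
{"api": "arm_command", "payload": {
  "commands": [0, 0, 0.6, 0, 0, 0, 0, 0, 0, 1, 0, 0, 0, 0, 0, 0, 1, 0, 0, 0, 0, 0, 0, 1, 0, 0, 0, 0, 0, 0, 1, 0, 0, 0, 0]
}}

```text
time_s: 14.23
eef_pos: [0.4668, -0.1436, 0.1582]
tcp_rot: [-0.0, 1.0, 0.001, -0.001]
contact_force: [0.0, 0.0, -2.4]
gripper_width: 0.0418
grip_force: 30.0
```

Request:
{"api": "arm_command", "payload": {
  "commands": [0, 0, 1, 0, 0, 0, 0, 0, 0, 0.4, 0, 0, 0, 0, 0.45, 1, 0, 0, 0, 0, 0, 0.45, 1, 0, 0, 0, 0, 0, 0.45, 1, 0, 0, 0, 0, 0]
}}

```text
time_s: 14.65
eef_pos: [0.5013, -0.0681, 0.192]
tcp_rot: [0.0, 1.0, -0.0, -0.001]
contact_force: [0.5, 0.1, -2.9]
gripper_width: 0.0414
grip_force: 30.0
```

Request:
{"api": "arm_command", "payload": {
  "commands": [0.45, 1, 0, 0, 0, 0, 0, 0.45, 1, 0, 0, 0, 0, 0, 0.45, 1, 0, 0, 0, 0, 0, 0.45, 1, 0, 0, 0, 0, 0, 0.45, 1, 0, 0, 0, 0, 0]
}}

```text
time_s: 15.07
eef_pos: [0.5575, 0.0576, 0.1914]
tcp_rot: [0.0, 1.0, 0.001, -0.001]
contact_force: [0.5, -0.3, -2.4]
gripper_width: 0.0415
grip_force: 30.0
```

Request:
{"api": "arm_command", "payload": {
  "commands": [0.45, 1, 0, 0, 0, 0, 0, 0.45, 1, 0, 0, 0, 0, 0, 0.45, 1, 0, 0, 0, 0, 0, 0.45, 1, 0, 0, 0, 0, 0, 0.45, 0.9, 0, 0, 0, 0, 0]
}}

```text
time_s: 15.48
eef_pos: [0.6138, 0.1804, 0.191]
tcp_rot: [0.0, 1.0, 0.001, -0.001]
contact_force: [-0.1, -0.9, -2.7]
gripper_width: 0.0414
grip_force: 30.0
```

Request:
{"api": "arm_command", "payload": {
  "commands": [0, 0, 0, 0, 0, 0, 0, 0, 0, 0, 0, 0, 0, 0, 0, 0, 0, 0, 0, 0, 0]
}}

```text
time_s: 15.73
eef_pos: [0.6134, 0.1784, 0.1917]
tcp_rot: [0.001, 1.0, 0.001, -0.001]
contact_force: [0.5, -0.5, -2.4]
gripper_width: 0.0414
grip_force: 30.0
```

```bash
python3 -c "
from h import *
s=manip.sense();print(s['eef_pos'],s['gripper_width'])
im=snap('wrist','w3.png');t=snap('top','t2.png');print(caps(t))
cv2.imwrite('pics/c5.png',np.hstack([cv2.resize(im,(400,300)),cv2.resize(t[165:315,235:435],(400,300))]))"
```

```text
[0.61337781 0.17844277 0.19169878] 0.041371422095796175
[([302.5, 206.8], 134, 'amber?', [0.598, -0.066]), ([395.5, 213.6], 95, 'amber?', [0.571, -0.341])]
```

View pics/c5.png

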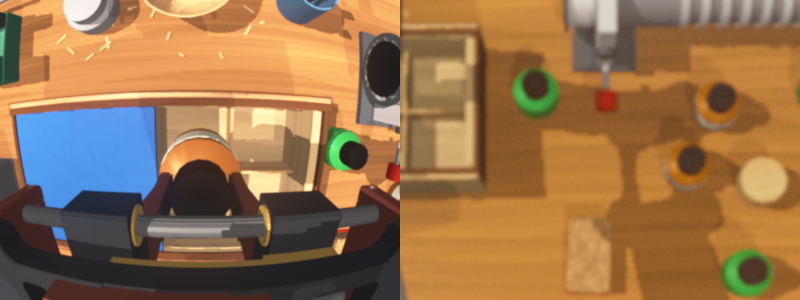

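The bottle hangs upright over the far cell near the cover (left picture, (200,170)). B and C are unmoved (right picture, caps at (690,158) and (722,97)).

Request:
{"api": "arm_command", "payload": {
  "commands": [0, 0, -1, 0, 0, 0, 0, 0, 0, -1, 0, 0, 0, 0, 0, 0, -1, 0, 0, 0, 0, 0, 0, -1, 0, 0, 0, 0, 0, 0, -0.8, 0, 0, 0, 0]
}}

```text
time_s: 16.25
eef_pos: [0.613, 0.1777, 0.0714]
tcp_rot: [0.0, 1.0, 0.0, -0.001]
contact_force: [-0.4, 0.4, -3.6]
gripper_width: 0.0414
grip_force: 30.0
```

Request:
{"api": "arm_command", "payload": {
  "commands": [0, 0, -0.4, 0, 0, 0, 0, 0, 0, -0.2, 0, 0, 0, 0, 0, 0, -0.1, 0, 0, 0, 0, 0, 0, 0, 0, 0, 0, 0, 0, 0, 0, 0, 0, 0]
}}

```text
invalid input
```

Request:
{"api": "arm_command", "payload": {
  "commands": [0, 0, -0.4, 0, 0, 0, 0, 0, 0, -0.2, 0, 0, 0, 0, 0, 0, -0.1, 0, 0, 0, 0, 0, 0, 0, 0, 0, 0, 0]
}}

```text
time_s: 16.58
eef_pos: [0.6142, 0.1788, 0.0569]
tcp_rot: [-0.0, 1.0, 0.001, 0.001]
contact_force: [-0.1, -0.5, -3.0]
gripper_width: 0.0417
grip_force: 30.0
```

Request:
{"api": "arm_command", "payload": {
  "commands": [0, 0, -0.12, 0, 0, 0, 0, 0, 0, -0.08, 0, 0, 0, 0, 0, 0, 0, 0, 0, 0, 0]
}}

```text
time_s: 16.83
eef_pos: [0.6147, 0.1795, 0.0523]
tcp_rot: [-0.0, 1.0, 0.001, 0.001]
contact_force: [-0.6, 0.3, -0.1]
gripper_width: 0.0415
grip_force: 30.0
```

Seated. Release with limited opening, rise, then go to B (0.479,-0.294).

Request:
{"api": "arm_command", "payload": {
  "commands": [0, 0, 0, 0, 0, 0, 0.66, 0, 0, 0, 0, 0, 0, 0.66, 0, 0, 0, 0, 0, 0, 0.66, 0, 0, 0, 0, 0, 0, 0.66]
}}

```text
time_s: 17.17
eef_pos: [0.6139, 0.1791, 0.0512]
tcp_rot: [-0.0, 1.0, 0.001, 0.0]
contact_force: [-1.1, -0.1, -0.5]
gripper_width: 0.0577
grip_force: 0.0
```

Request:
{"api": "arm_command", "payload": {
  "commands": [0, 0, 0.4, 0, 0, 0, 0.66, 0, 0, 0.8, 0, 0, 0, 0.66, 0, 0, 1, 0, 0, 0, 0.66, 0, 0, 1, 0, 0, 0, 0.66, 0, 0, 1, 0, 0, 0, 0.66]
}}

```text
time_s: 17.58
eef_pos: [0.6136, 0.179, 0.1578]
tcp_rot: [-0.0, 1.0, 0.001, 0.0]
contact_force: [0.3, -0.4, 0.1]
gripper_width: 0.0578
grip_force: 0.0
```

Request:
{"api": "arm_command", "payload": {
  "commands": [0, 0, 1, 0, 0, 0, 0.66, 0, 0, 0.7, 0, 0, 0, 0.66, 0, 0, 0, 0, 0, 0, 1]
}}

```text
time_s: 17.83
eef_pos: [0.6153, 0.1794, 0.2049]
tcp_rot: [-0.001, 1.0, 0.001, 0.004]
contact_force: [-0.1, 0.8, 1.0]
gripper_width: 0.0617
grip_force: 0.0
```

```bash
python3 -c "
from h import *
s=manip.sense();print(s['eef_pos'],s['gripper_width'])
im=snap('wrist','w4.png');t=snap('top','t3.png');print(caps(t))
a=cv2.imread('pics/t2.png')
print([ (float(np.abs(a[y-15:y+15,x-15:x+15].astype(float)-t[y-15:y+15,x-15:x+15]).mean())) for x,y in((381,245),(395,214),(416,256))])
cv2.imwrite('pics/c6.png',np.hstack([cv2.resize(im,(400,300)),cv2.resize(t[165:315,235:435],(400,300))]))"
```

```text
[0.61533085 0.17944111 0.20492657] 0.06173920676956705
[([222.2, 202.7], 88, 'amber?', [0.616, 0.173]), ([302.4, 206.9], 132, 'amber?', [0.598, -0.066]), ([395.3, 213.6], 95, 'amber?', [0.571, -0.34])]
[3.2985185185185184, 2.237037037037037, 1.354814814814815]
```

View pics/c6.png

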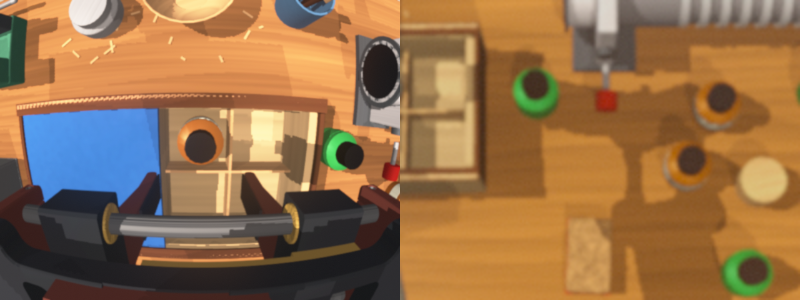

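Bottle A stands in its cell (left picture, (202,142)); B and C are unchanged. Now to B.

Request:
{"api": "arm_command", "payload": {
  "commands": [-0.29, -1, 0, 0, 0, 0, 1, -0.29, -1, 0, 0, 0, 0, 1, -0.29, -1, 0, 0, 0, 0, 1, -0.29, -1, 0, 0, 0, 0, 1, -0.29, -1, 0, 0, 0, 0, 1]
}}

```text
time_s: 18.35
eef_pos: [0.5762, 0.053, 0.1957]
tcp_rot: [0.0, 1.0, 0.001, -0.002]
contact_force: [0.2, -0.7, 0.5]
gripper_width: 0.0877
grip_force: 0.0
```

Request:
{"api": "arm_command", "payload": {
  "commands": [-0.29, -1, 0, 0, 0, 0, 1, -0.29, -1, 0, 0, 0, 0, 1, -0.29, -1, 0, 0, 0, 0, 1, -0.29, -1, 0, 0, 0, 0, 1, -0.29, -1, 0, 0, 0, 0, 1]
}}

```text
time_s: 18.77
eef_pos: [0.5399, -0.0719, 0.1959]
tcp_rot: [-0.0, 1.0, 0.001, -0.002]
contact_force: [0.2, 1.1, 1.1]
gripper_width: 0.0879
grip_force: 0.0
```

Request:
{"api": "arm_command", "payload": {
  "commands": [-0.29, -1, 0, 0, 0, 0, 1, -0.29, -1, 0, 0, 0, 0, 1, -0.29, -1, 0, 0, 0, 0, 1, -0.29, -1, 0, 0, 0, 0, 1, -0.29, -1, 0, 0, 0, 0, 1]
}}

```text
time_s: 19.18
eef_pos: [0.5037, -0.1967, 0.1959]
tcp_rot: [-0.001, 1.0, 0.001, -0.002]
contact_force: [0.3, -0.1, 0.4]
gripper_width: 0.0875
grip_force: 0.0
```

Request:
{"api": "arm_command", "payload": {
  "commands": [-0.29, -1, 0, 0, 0, 0, 1, -0.29, -1, 0, 0, 0, 0, 1, -0.29, -1, 0, 0, 0, 0, 1, -0.29, -0.9, 0, 0, 0, 0, 1, 0, 0, 0, 0, 0, 0, 1]
}}

```text
time_s: 19.6
eef_pos: [0.4738, -0.2965, 0.1954]
tcp_rot: [-0.001, 1.0, -0.001, -0.002]
contact_force: [0.3, 0.7, -0.4]
gripper_width: 0.0879
grip_force: 0.0
```

Request:
{"api": "arm_command", "payload": {
  "commands": [0, 0, 0, 0, 0, 0, 1, 0, 0, 0, 0, 0, 0, 1]
}}

```text
time_s: 19.77
eef_pos: [0.4758, -0.2926, 0.1968]
tcp_rot: [-0.001, 1.0, 0.001, -0.001]
contact_force: [0.5, 0.6, -0.4]
gripper_width: 0.0881
grip_force: 0.0
```

```bash
python3 -c "
from h import *
s=manip.sense();print(s['eef_pos'],s['gripper_width'])
im=snap('wrist','w5.png');cv2.imwrite('pics/w5s.png',cv2.resize(im,(500,375)))"
```

```text
[ 0.47576901 -0.29261591  0.19681436] 0.08812914899490486
```

View pics/w5s.png

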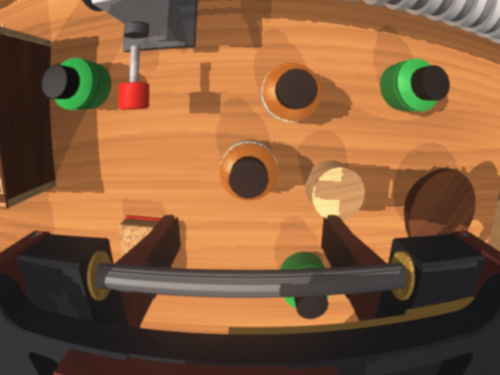

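B is centred between the fingers at (248,178). Descend and grip.

Request:
{"api": "arm_command", "payload": {
  "commands": [0.1, 0, -1, 0, 0, 0, 1, 0, 0, -1, 0, 0, 0, 1, 0, 0, -1, 0, 0, 0, 1, 0, 0, -1, 0, 0, 0, 1, 0, 0, -1, 0, 0, 0, 1]
}}

```text
time_s: 20.23
eef_pos: [0.479, -0.2919, 0.0721]
tcp_rot: [-0.0, 1.0, 0.002, 0.0]
contact_force: [0.4, 0.7, -0.5]
gripper_width: 0.0878
grip_force: 0.0
```

Request:
{"api": "arm_command", "payload": {
  "commands": [0, 0, -0.7, 0, 0, 0, 1, 0, 0, -0.35, 0, 0, 0, 1, 0, 0, 0, 0, 0, 0, 0, 0, 0, 0, 0, 0, 0, 0, 0, 0, 0, 0, 0, 0, 0]
}}

```text
time_s: 20.65
eef_pos: [0.4795, -0.2936, 0.049]
tcp_rot: [0.001, 1.0, 0.001, 0.001]
contact_force: [0.2, 0.1, 0.1]
gripper_width: 0.0712
grip_force: 0.0
```

Request:
{"api": "arm_command", "payload": {
  "commands": [0, 0, 0, 0, 0, 0, 0, 0, 0, 0, 0, 0, 0, 0, 0, 0, 0, 0, 0, 0, 0, 0, 0, 0, 0, 0, 0, 0, 0, 0, 0, 0, 0, 0, 0]
}}

```text
time_s: 21.07
eef_pos: [0.4788, -0.2932, 0.0477]
tcp_rot: [-0.0, 1.0, 0.001, 0.0]
contact_force: [0.7, 1.2, 2.8]
gripper_width: 0.0416
grip_force: 29.9
```

Request:
{"api": "arm_command", "payload": {
  "commands": [0, 0, 0, 0, 0, 0, 0, 0, 0, 0, 0, 0, 0, 0]
}}

```text
time_s: 21.23
eef_pos: [0.4788, -0.2932, 0.0476]
tcp_rot: [-0.0, 1.0, 0.001, 0.0]
contact_force: [0.5, 3.4, 3.0]
gripper_width: 0.0412
grip_force: 29.9
```

Request:
{"api": "arm_command", "payload": {
  "commands": [0, 0, 0.6, 0, 0, 0, 0, 0, 0, 1, 0, 0, 0, 0, 0, 0, 1, 0, 0, 0, 0, 0, 0, 1, 0, 0, 0, 0, 0, 0, 1, 0, 0, 0, 0]
}}

```text
time_s: 21.65
eef_pos: [0.4779, -0.2935, 0.1621]
tcp_rot: [-0.0, 1.0, 0.001, -0.001]
contact_force: [-0.1, -0.0, -2.8]
gripper_width: 0.0418
grip_force: 29.8
```

Request:
{"api": "arm_command", "payload": {
  "commands": [0, 0, 1, 0, 0, 0, 0, 0.08, 1, 0.3, 0, 0, 0, 0, 0.08, 1, 0, 0, 0, 0, 0, 0.08, 1, 0, 0, 0, 0, 0, 0.08, 1, 0, 0, 0, 0, 0]
}}

```text
time_s: 22.07
eef_pos: [0.4862, -0.1929, 0.1938]
tcp_rot: [0.0, 1.0, 0.0, -0.001]
contact_force: [-0.2, -0.0, -2.7]
gripper_width: 0.0417
grip_force: 29.9
```

Request:
{"api": "arm_command", "payload": {
  "commands": [0.08, 1, 0, 0, 0, 0, 0, 0.08, 1, 0, 0, 0, 0, 0, 0.08, 1, 0, 0, 0, 0, 0, 0.08, 1, 0, 0, 0, 0, 0, 0.08, 1, 0, 0, 0, 0, 0]
}}

```text
time_s: 22.48
eef_pos: [0.4962, -0.0676, 0.1936]
tcp_rot: [0.0, 1.0, 0.001, -0.001]
contact_force: [0.0, 0.6, -3.2]
gripper_width: 0.0417
grip_force: 29.9
```

Request:
{"api": "arm_command", "payload": {
  "commands": [0.08, 1, 0, 0, 0, 0, 0, 0.08, 1, 0, 0, 0, 0, 0, 0.08, 1, 0, 0, 0, 0, 0, 0.08, 1, 0, 0, 0, 0, 0, 0.08, 1, 0, 0, 0, 0, 0]
}}

```text
time_s: 22.9
eef_pos: [0.5063, 0.0574, 0.1936]
tcp_rot: [0.0, 1.0, 0.001, -0.001]
contact_force: [0.6, -0.3, -2.2]
gripper_width: 0.042
grip_force: 29.9
```

Request:
{"api": "arm_command", "payload": {
  "commands": [0.08, 1, 0, 0, 0, 0, 0, 0.08, 1, 0, 0, 0, 0, 0, 0.08, 1, 0, 0, 0, 0, 0, 0.08, 1, 0, 0, 0, 0, 0, 0.08, 1, 0, 0, 0, 0, 0]
}}

```text
time_s: 23.32
eef_pos: [0.5164, 0.1824, 0.1935]
tcp_rot: [0.001, 1.0, 0.001, -0.001]
contact_force: [0.2, -0.2, -1.9]
gripper_width: 0.041
grip_force: 29.9
```

Request:
{"api": "arm_command", "payload": {
  "commands": [0, 0, 0, 0, 0, 0, 0, 0, 0, 0, 0, 0, 0, 0, 0, 0, 0, 0, 0, 0, 0]
}}

```text
time_s: 23.57
eef_pos: [0.5164, 0.181, 0.1938]
tcp_rot: [0.001, 1.0, 0.001, -0.001]
contact_force: [0.1, -1.1, -2.1]
gripper_width: 0.0418
grip_force: 29.9
```

Request:
{"api": "arm_command", "payload": {
  "commands": [0, 0, -1, 0, 0, 0, 0, 0, 0, -1, 0, 0, 0, 0, 0, 0, -1, 0, 0, 0, 0, 0, 0, -1, 0, 0, 0, 0, 0, 0, -0.8, 0, 0, 0, 0]
}}

```text
time_s: 23.98
eef_pos: [0.516, 0.1799, 0.0723]
tcp_rot: [0.001, 1.0, 0.0, -0.001]
contact_force: [-0.5, 0.1, -2.2]
gripper_width: 0.0415
grip_force: 29.9
```

Request:
{"api": "arm_command", "payload": {
  "commands": [0, 0, -0.4, 0, 0, 0, 0, 0, 0, -0.2, 0, 0, 0, 0, 0, 0, 0, 0, 0, 0, 0, 0, 0, 0, 0, 0, 0, 0]
}}

```text
time_s: 24.32
eef_pos: [0.5172, 0.1813, 0.0609]
tcp_rot: [-0.0, 1.0, 0.001, 0.001]
contact_force: [0.5, 0.7, -1.1]
gripper_width: 0.0417
grip_force: 29.9
```

Request:
{"api": "arm_command", "payload": {
  "commands": [0, 0, -0.12, 0, 0, 0, 0, 0, 0, 0, 0, 0, 0, 0, 0, 0, 0, 0, 0, 0, 0]
}}

```text
time_s: 24.57
eef_pos: [0.517, 0.1817, 0.0575]
tcp_rot: [-0.0, 1.0, 0.001, 0.001]
contact_force: [-0.3, 0.1, -2.6]
gripper_width: 0.042
grip_force: 29.9
```

Request:
{"api": "arm_command", "payload": {
  "commands": [0, 0, -0.08, 0, 0, 0, 0, 0, 0, 0, 0, 0, 0, 0, 0, 0, 0, 0, 0, 0, 0]
}}

```text
time_s: 24.82
eef_pos: [0.517, 0.1821, 0.0554]
tcp_rot: [-0.0, 1.0, 0.001, 0.001]
contact_force: [0.9, 1.5, -0.1]
gripper_width: 0.0413
grip_force: 29.9
```

Request:
{"api": "arm_command", "payload": {
  "commands": [0, 0, 0, 0, 0, 0, 0.66, 0, 0, 0, 0, 0, 0, 0.66, 0, 0, 0, 0, 0, 0, 0.66, 0, 0, 0, 0, 0, 0, 0.66]
}}

```text
time_s: 25.15
eef_pos: [0.5165, 0.1814, 0.0546]
tcp_rot: [0.0, 1.0, 0.001, -0.0]
contact_force: [0.6, 0.3, 1.1]
gripper_width: 0.0577
grip_force: 0.0
```

Request:
{"api": "arm_command", "payload": {
  "commands": [0, 0, 0.4, 0, 0, 0, 0.66, 0, 0, 0.8, 0, 0, 0, 0.66, 0, 0, 1, 0, 0, 0, 0.66, 0, 0, 1, 0, 0, 0, 0.66, 0, 0, 1, 0, 0, 0, 0.66]
}}

```text
time_s: 25.57
eef_pos: [0.5164, 0.1815, 0.1615]
tcp_rot: [0.0, 1.0, 0.001, 0.0]
contact_force: [0.2, 0.2, 0.0]
gripper_width: 0.0582
grip_force: 0.0
```

Request:
{"api": "arm_command", "payload": {
  "commands": [0, 0, 1, 0, 0, 0, 0.66, 0, 0, 0.5, 0, 0, 0, 0.66, 0, 0, 0, 0, 0, 0, 1, 0, 0, 0, 0, 0, 0, 1]
}}

```text
time_s: 25.9
eef_pos: [0.5168, 0.1816, 0.1974]
tcp_rot: [-0.0, 1.0, 0.001, 0.001]
contact_force: [-0.6, -0.1, 0.5]
gripper_width: 0.0681
grip_force: 0.0
```

```bash
python3 -c "
from h import *
s=manip.sense();print(s['eef_pos'],s['gripper_width'])
im=snap('wrist','w6.png');t=snap('top','t4.png');print(caps(t))
a=cv2.imread('pics/t3.png')
print([ (float(np.abs(a[y-15:y+15,x-15:x+15].astype(float)-t[y-15:y+15,x-15:x+15]).mean())) for x,y in((395,214),(416,256))])
cv2.imwrite('pics/c7.png',np.hstack([cv2.resize(im,(400,300)),cv2.resize(t[165:315,235:435],(400,300))]))"
```

```text
[0.51680795 0.18161901 0.19740606] 0.06811306623901697
[([302.5, 207.1], 115, 'amber?', [0.597, -0.066])]
[5.724074074074074, 2.6096296296296297]
```

View pics/c7.png

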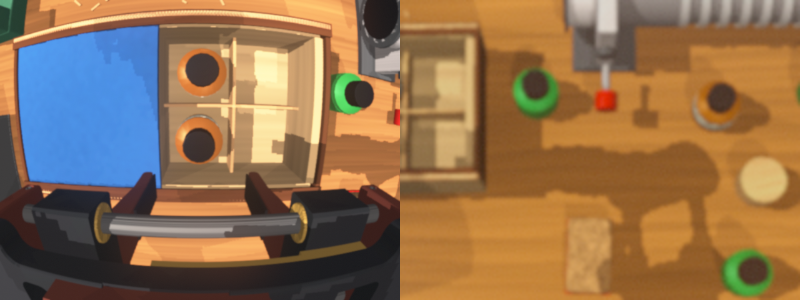

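A and B stand in the two cells next to the cover; C still stands at (722,97) of the right picture. Now to C.

Request:
{"api": "arm_command", "payload": {
  "commands": [0.1, -1, 0, 0, 0, 0, 1, 0.1, -1, 0, 0, 0, 0, 1, 0.1, -1, 0, 0, 0, 0, 1, 0.1, -1, 0, 0, 0, 0, 1, 0.1, -1, 0, 0, 0, 0, 1]
}}

```text
time_s: 26.42
eef_pos: [0.5282, 0.0555, 0.1947]
tcp_rot: [0.0, 1.0, 0.001, -0.002]
contact_force: [-0.4, 0.1, -0.0]
gripper_width: 0.0877
grip_force: 0.0
```

Request:
{"api": "arm_command", "payload": {
  "commands": [0.1, -1, 0, 0, 0, 0, 1, 0.1, -1, 0, 0, 0, 0, 1, 0.1, -1, 0, 0, 0, 0, 1, 0.1, -1, 0, 0, 0, 0, 1, 0.1, -1, 0, 0, 0, 0, 1]
}}

```text
time_s: 26.83
eef_pos: [0.5407, -0.0695, 0.1947]
tcp_rot: [-0.0, 1.0, 0.001, -0.002]
contact_force: [0.5, 0.1, -0.1]
gripper_width: 0.0877
grip_force: 0.0
```

Request:
{"api": "arm_command", "payload": {
  "commands": [0.1, -1, 0, 0, 0, 0, 1, 0.1, -1, 0, 0, 0, 0, 1, 0.1, -1, 0, 0, 0, 0, 1, 0.1, -1, 0, 0, 0, 0, 1, 0.1, -1, 0, 0, 0, 0, 1]
}}

```text
time_s: 27.25
eef_pos: [0.5533, -0.1944, 0.1946]
tcp_rot: [-0.001, 1.0, 0.001, -0.002]
contact_force: [0.1, 0.1, 0.8]
gripper_width: 0.0878
grip_force: 0.0
```

Request:
{"api": "arm_command", "payload": {
  "commands": [0.1, -1, 0, 0, 0, 0, 1, 0.1, -1, 0, 0, 0, 0, 1, 0.1, -1, 0, 0, 0, 0, 1, 0.1, -1, 0, 0, 0, 0, 1, 0.1, -1, 0, 0, 0, 0, 1]
}}

```text
time_s: 27.67
eef_pos: [0.5658, -0.3193, 0.1944]
tcp_rot: [-0.001, 1.0, 0.001, -0.002]
contact_force: [0.1, -0.3, 0.7]
gripper_width: 0.0878
grip_force: 0.0
```

Request:
{"api": "arm_command", "payload": {
  "commands": [0.1, -0.9, 0, 0, 0, 0, 1, 0, 0, 0, 0, 0, 0, 1, 0, 0, 0, 0, 0, 0, 1, 0, 0, 0, 0, 0, 0, 1]
}}

```text
time_s: 28.0
eef_pos: [0.5687, -0.3401, 0.1954]
tcp_rot: [-0.001, 1.0, 0.001, -0.001]
contact_force: [0.7, 0.1, 0.5]
gripper_width: 0.0878
grip_force: 0.0
```

```bash
python3 -c "
from h import *
s=manip.sense();print(s['eef_pos'],s['gripper_width'])
def dark(im,box):
    x0,x1,y0,y1=box
    m=(im[y0:y1,x0:x1].max(2)<75).astype(np.uint8)
    n,l,st,c=cv2.connectedComponentsWithStats(m)
    return [(np.round(c[i]+[x0,y0],0),st[i][4]) for i in range(1,n) if st[i][4]>400]
print('B',dark(cv2.imread('pics/w5.png'),(230,420,140,270)))
im=snap('wrist','w7.png');print('C',dark(im,(230,420,140,270)))"
```

```text
[ 0.56868748 -0.34009811  0.19542383] 0.0878213258966142
B [(array([318., 226.]), np.int32(1895))]
C [(array([320., 226.]), np.int32(1843))]
```

C is in the same spot relative to the tool as B was. Descend and grip.

Request:
{"api": "arm_command", "payload": {
  "commands": [0.1, 0, -1, 0, 0, 0, 1, 0, 0, -1, 0, 0, 0, 1, 0, 0, -1, 0, 0, 0, 1, 0, 0, -1, 0, 0, 0, 1, 0, 0, -1, 0, 0, 0, 1]
}}

```text
time_s: 28.47
eef_pos: [0.5717, -0.3393, 0.0713]
tcp_rot: [0.0, 1.0, 0.002, 0.0]
contact_force: [-1.3, 0.5, 0.3]
gripper_width: 0.0878
grip_force: 0.0
```

Request:
{"api": "arm_command", "payload": {
  "commands": [0, 0, -0.7, 0, 0, 0, 1, 0, 0, -0.3, 0, 0, 0, 1, 0, 0, 0, 0, 0, 0, 0, 0, 0, 0, 0, 0, 0, 0, 0, 0, 0, 0, 0, 0, 0]
}}

```text
time_s: 28.88
eef_pos: [0.5721, -0.3409, 0.0487]
tcp_rot: [0.0, 1.0, 0.001, 0.001]
contact_force: [-0.1, -1.8, 0.9]
gripper_width: 0.0714
grip_force: 0.9
```

Request:
{"api": "arm_command", "payload": {
  "commands": [0, 0, 0, 0, 0, 0, 0, 0, 0, 0, 0, 0, 0, 0, 0, 0, 0, 0, 0, 0, 0, 0, 0, 0, 0, 0, 0, 0, 0, 0, 0, 0, 0, 0, 0]
}}

```text
time_s: 29.3
eef_pos: [0.5721, -0.3417, 0.0486]
tcp_rot: [0.001, 1.0, 0.001, 0.001]
contact_force: [0.9, -2.3, 6.2]
gripper_width: 0.043
grip_force: 29.7
```

Request:
{"api": "arm_command", "payload": {
  "commands": [0, 0, 0, 0, 0, 0, 0, 0, 0, 0, 0, 0, 0, 0]
}}

```text
time_s: 29.47
eef_pos: [0.5721, -0.3417, 0.0486]
tcp_rot: [0.001, 1.0, 0.001, 0.001]
contact_force: [0.7, -3.5, 5.1]
gripper_width: 0.043
grip_force: 29.7
```

Request:
{"api": "arm_command", "payload": {
  "commands": [0, 0, 0.4, 0, 0, 0, 0, 0, 0, 0.6, 0, 0, 0, 0, 0, 0, 0.6, 0, 0, 0, 0, 0, 0, 0, 0, 0, 0, 0]
}}

```text
time_s: 29.8
eef_pos: [0.5723, -0.3407, 0.0899]
tcp_rot: [0.0, 1.0, 0.001, 0.001]
contact_force: [0.4, -1.2, -2.2]
gripper_width: 0.0426
grip_force: 27.8
```

```bash
python3 -c "
from h import *
s=manip.sense();print(s['eef_pos'],s['gripper_width'],s['contact_force'],s['moment'])
im=snap('wrist','w8.png');t=snap('side','s3.png');print(proj('side',[.572,-.342,.05]))
cv2.imwrite('pics/c8.png',np.hstack([cv2.resize(im,(400,300)),cv2.resize(t[210:360,280:480],(400,300))]))"
```

```text
[ 0.57232387 -0.34071009  0.0899484 ] 0.042559870786784554 [ 0.40393135 -1.24151066 -2.172742  ] [ 0.04234275 -0.06262546 -0.0255918 ]
(np.float64(376.4166575504564), np.float64(285.52858633028836))
```

View pics/c8.png

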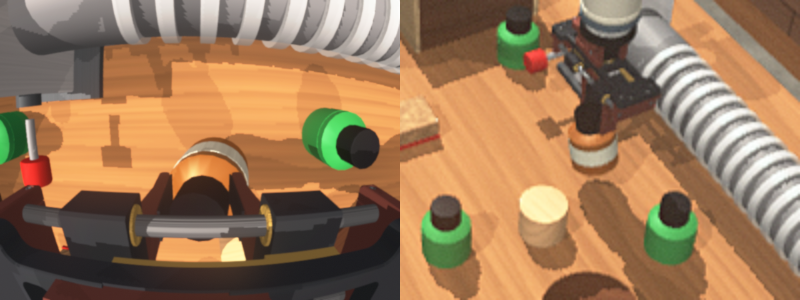

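The bottle hangs slightly tilted in the grip (left picture, foot at (215,155)), so I set it down, let it right itself and regrip it centred.

Request:
{"api": "arm_command", "payload": {
  "commands": [0, 0, -0.6, 0, 0, 0, 0, 0, 0, -0.6, 0, 0, 0, 0, 0, 0, -0.3, 0, 0, 0, 0, 0, 0, -0.05, 0, 0, 0, 0, 0, 0, 0, 0, 0, 0, 0]
}}

```text
time_s: 30.32
eef_pos: [0.5709, -0.3404, 0.047]
tcp_rot: [-0.001, 1.0, 0.001, -0.001]
contact_force: [-0.6, -0.5, -2.4]
gripper_width: 0.0401
grip_force: 27.9
```

Request:
{"api": "arm_command", "payload": {
  "commands": [0, 0, 0, 0, 0, 0, 0.6, 0, 0, 0, 0, 0, 0, 0.8, 0, 0, 0, 0, 0, 0, 1, 0, 0, 0, 0, 0, 0, 1, 0, 0, 0, 0, 0, 0, 1]
}}

```text
time_s: 30.73
eef_pos: [0.5716, -0.3407, 0.0487]
tcp_rot: [-0.0, 1.0, 0.001, 0.0]
contact_force: [-0.1, -0.6, -0.3]
gripper_width: 0.0702
grip_force: 0.0
```

Request:
{"api": "arm_command", "payload": {
  "commands": [0, 0, 0, 0, 0, 0, 1, 0, 0, 0, 0, 0, 0, 1, 0, 0, 1, 0, 0, 0, 1, 0, 0, 1, 0, 0, 0, 1, 0, 0, 1, 0, 0, 0, 1]
}}

```text
time_s: 31.15
eef_pos: [0.5712, -0.3406, 0.1237]
tcp_rot: [-0.0, 1.0, 0.001, -0.001]
contact_force: [0.4, 0.3, 0.9]
gripper_width: 0.088
grip_force: 0.0
```

Request:
{"api": "arm_command", "payload": {
  "commands": [0, 0, 1, 0, 0, 0, 1, 0, 0, 1, 0, 0, 0, 1, 0, 0, 1, 0, 0, 0, 1, 0, 0, 0, 0, 0, 0, 1, 0, 0, 0, 0, 0, 0, 1]
}}

```text
time_s: 31.57
eef_pos: [0.5723, -0.3413, 0.2007]
tcp_rot: [0.001, 1.0, 0.001, 0.002]
contact_force: [-0.4, -0.2, -0.5]
gripper_width: 0.0881
grip_force: 0.0
```

```bash
cat >> h.py <<'E'
def dark(im,box=(230,420,140,290),lim=75):
    x0,x1,y0,y1=box
    m=(im[y0:y1,x0:x1].max(2)<lim).astype(np.uint8)
    n,l,st,c=cv2.connectedComponentsWithStats(m)
    return [(np.round(c[i]+[x0,y0],0).tolist(),st[i].tolist()) for i in range(1,n) if st[i][4]>400]
E
python3 -c "
from h import *
s=manip.sense();print(s['eef_pos'],s['gripper_width'])
im=snap('wrist','w9.png');print(dark(im), dark(cv2.imread('pics/w7.png')))
h=cv2.cvtColor(im,cv2.COLOR_BGR2HSV)
for f in('w7','w9'):
    h=cv2.cvtColor(cv2.imread('pics/%s.png'%f),cv2.COLOR_BGR2HSV)[170:290,250:400]
    print(f,h.shape); m=(h[...,1]<90)&(h[...,2]>150); ys,xs=np.where(m); print('band',xs.mean()+250,ys.mean()+170,len(xs),xs.min()+250,xs.max()+250)
"
```

```text
[ 0.57226517 -0.34133772  0.20067246] 0.0880905390872502
[([330.0, 245.0], [79, 80, 44, 50, 1749])] [([320.0, 226.0], [67, 61, 47, 51, 1843])]
w7 (120, 150, 3)
band 315.9252336448598 182.66355140186917 107 295 342
w9 (120, 150, 3)
band 314.712 203.52 125 298 339
```

Request:
{"api": "arm_command", "payload": {
  "commands": [0, 0, 0, 0, 0, 0, 1, 0, 0, 0, 0, 0, 0, 1, 0, 0, 0, 0, 0, 0, 1, 0, 0, 0, 0, 0, 0, 1, 0, 0, 0, 0, 0, 0, 1]
}}

```text
time_s: 32.03
eef_pos: [0.5714, -0.3408, 0.1977]
tcp_rot: [-0.0, 1.0, 0.001, -0.0]
contact_force: [-0.8, -0.4, 0.5]
gripper_width: 0.0873
grip_force: 0.0
```

```bash
python3 -c "
from h import *
s=manip.sense();print(s['eef_pos'],s['tcp_rot'])
im=snap('wrist','w10.png')
for f,z in(('w7',.1954),('w10',s['eef_pos'][2])):
    i=cv2.imread('pics/%s.png'%f); print(dark(i))
    h=cv2.cvtColor(i,cv2.COLOR_BGR2HSV)[170:290,250:400]
    m=(h[...,1]<90)&(h[...,2]>150); ys,xs=np.where(m); print(f,'band',xs.mean()+250,ys.mean()+170,len(xs),xs.min()+250,xs.max()+250)
s['eef_pos']=np.array(s['eef_pos'])+[0,0,.023]
s7=dict(s,eef_pos=np.array([.5687,-.3401,.2184]))
c=dark(im)[0][0]
print(watz(*c,.085,s), watz(320,226,.085,s7))
print(dark(cv2.imread('pics/s3.png'),(250,450,200,400)))
a=cv2.imread('pics/w7.png')[130:300,230:410];b=im[130:300,230:410];d=manip.grab_frame('side')[210:310,330:430]
cv2.imwrite('pics/c9.png',np.hstack([cv2.resize(a,(265,250)),cv2.resize(b,(265,250)),cv2.resize(d,(250,250))]))"
```

```text
[ 0.57135093 -0.34080973  0.19765523] [-3.00258288e-04  9.99999437e-01  9.01345785e-04 -4.71824578e-04]
[([320.0, 226.0], [67, 61, 47, 51, 1843])]
w7 band 315.9252336448598 182.66355140186917 107 295 342
[([332.0, 244.0], [79, 79, 46, 51, 1799])]
w10 band 315.9465648854962 202.06106870229007 131 298 336
[ 0.55698704 -0.35144371  0.085     ] [ 0.57118106 -0.34000698  0.085     ]
[([383.0, 249.0], [106, 20, 54, 57, 996])]
```

View pics/c9.png

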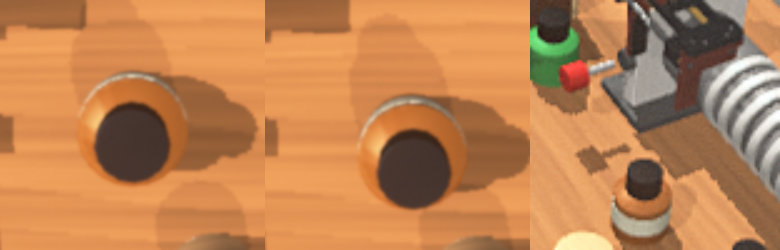

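The bottle stands upright but about 14 mm nearer and 11 mm further right than before (it was knocked as I closed on it). Regrip at (0.557,-0.352).

Request:
{"api": "arm_command", "payload": {
  "commands": [-0.58, -0.45, 0, 0, 0, 0, 1, 0, 0, -1, 0, 0, 0, 1, 0, 0, -1, 0, 0, 0, 1, 0, 0, -1, 0, 0, 0, 1, 0, 0, -1, 0, 0, 0, 1]
}}

```text
time_s: 32.55
eef_pos: [0.5569, -0.3523, 0.0976]
tcp_rot: [0.0, 1.0, 0.001, 0.0]
contact_force: [-0.3, 0.0, -0.3]
gripper_width: 0.0877
grip_force: 0.0
```

Request:
{"api": "arm_command", "payload": {
  "commands": [0, 0, -1, 0, 0, 0, 1, 0, 0, -0.7, 0, 0, 0, 1, 0, 0, -0.35, 0, 0, 0, 1, 0, 0, 0, 0, 0, 0, 0, 0, 0, 0, 0, 0, 0, 0]
}}

```text
time_s: 32.97
eef_pos: [0.5571, -0.3522, 0.0476]
tcp_rot: [0.0, 1.0, 0.001, 0.0]
contact_force: [0.9, 0.2, 0.2]
gripper_width: 0.0779
grip_force: 0.0
```

Request:
{"api": "arm_command", "payload": {
  "commands": [0, 0, 0, 0, 0, 0, 0, 0, 0, 0, 0, 0, 0, 0, 0, 0, 0, 0, 0, 0, 0, 0, 0, 0, 0, 0, 0, 0, 0, 0, 0, 0, 0, 0, 0]
}}

```text
time_s: 33.38
eef_pos: [0.5574, -0.352, 0.0479]
tcp_rot: [-0.0, 1.0, 0.001, 0.0]
contact_force: [-0.3, 2.4, 1.8]
gripper_width: 0.0441
grip_force: 1.1
```

Request:
{"api": "arm_command", "payload": {
  "commands": [0, 0, 0, 0, 0, 0, 0, 0, 0, 0, 0, 0, 0, 0, 0, 0, 0, 0, 0, 0, 0]
}}

```text
time_s: 33.63
eef_pos: [0.5573, -0.3519, 0.0477]
tcp_rot: [-0.0, 1.0, 0.001, 0.0]
contact_force: [-0.2, 2.1, 4.7]
gripper_width: 0.0417
grip_force: 29.9
```

Request:
{"api": "arm_command", "payload": {
  "commands": [0, 0, 0.6, 0, 0, 0, 0, 0, 0, 1, 0, 0, 0, 0, 0, 0, 1, 0, 0, 0, 0, 0, 0, 1, 0, 0, 0, 0, 0, 0, 1, 0, 0, 0, 0]
}}

```text
time_s: 34.05
eef_pos: [0.5565, -0.3522, 0.1619]
tcp_rot: [-0.0, 1.0, 0.001, -0.001]
contact_force: [0.9, 0.5, -3.0]
gripper_width: 0.0418
grip_force: 29.8
```

Request:
{"api": "arm_command", "payload": {
  "commands": [0, 0, 1, 0, 0, 0, 0, 0.13, 1, 0.3, 0, 0, 0, 0, 0.13, 1, 0, 0, 0, 0, 0, 0.13, 1, 0, 0, 0, 0, 0, 0.13, 1, 0, 0, 0, 0, 0]
}}

```text
time_s: 34.47
eef_pos: [0.5697, -0.2516, 0.1937]
tcp_rot: [-0.0, 1.0, 0.0, -0.001]
contact_force: [-0.1, -0.0, -2.8]
gripper_width: 0.0417
grip_force: 29.9
```

Request:
{"api": "arm_command", "payload": {
  "commands": [0.13, 1, 0, 0, 0, 0, 0, 0.13, 1, 0, 0, 0, 0, 0, 0.13, 1, 0, 0, 0, 0, 0, 0.13, 1, 0, 0, 0, 0, 0, 0.13, 1, 0, 0, 0, 0, 0]
}}

```text
time_s: 34.88
eef_pos: [0.586, -0.1263, 0.1934]
tcp_rot: [0.0, 1.0, 0.001, -0.001]
contact_force: [0.7, -0.8, -1.7]
gripper_width: 0.0413
grip_force: 29.9
```

Request:
{"api": "arm_command", "payload": {
  "commands": [0.13, 1, 0, 0, 0, 0, 0, 0.13, 1, 0, 0, 0, 0, 0, 0.13, 1, 0, 0, 0, 0, 0, 0.13, 1, 0, 0, 0, 0, 0, 0.13, 1, 0, 0, 0, 0, 0]
}}

```text
time_s: 35.3
eef_pos: [0.6023, -0.0013, 0.1935]
tcp_rot: [0.0, 1.0, 0.001, -0.001]
contact_force: [1.0, -0.1, -1.6]
gripper_width: 0.0415
grip_force: 29.9
```

Request:
{"api": "arm_command", "payload": {
  "commands": [0.13, 1, 0, 0, 0, 0, 0, 0.13, 1, 0, 0, 0, 0, 0, 0.13, 1, 0, 0, 0, 0, 0, 0.05, 0.4, 0, 0, 0, 0, 0, 0, 0, 0, 0, 0, 0, 0]
}}

```text
time_s: 35.72
eef_pos: [0.6133, 0.0848, 0.1934]
tcp_rot: [-0.0, 1.0, 0.002, -0.001]
contact_force: [-0.4, -0.7, -1.4]
gripper_width: 0.0416
grip_force: 29.9
```

Request:
{"api": "arm_command", "payload": {
  "commands": [0, 0, 0, 0, 0, 0, 0, 0, 0, 0, 0, 0, 0, 0]
}}

```text
time_s: 35.88
eef_pos: [0.6135, 0.0814, 0.1942]
tcp_rot: [0.001, 1.0, 0.0, -0.0]
contact_force: [0.3, -0.3, -2.4]
gripper_width: 0.0416
grip_force: 29.9
```

```bash
python3 -c "
from h import *
s=manip.sense();print(s['eef_pos'],s['gripper_width'])
im=snap('wrist','w11.png');s['eef_pos']=np.array(s['eef_pos'])+[0,0,.023]
for f in ('w3','w11'):
    i=cv2.imread('pics/%s.png'%f);h=cv2.cvtColor(i,cv2.COLOR_BGR2HSV)
    m=((h[...,0]>8)&(h[...,0]<16)&(h[...,1]>190)).astype(np.uint8);m[:180]=0;m[300:]=0;m[:,:240]=0;m[:,400:]=0
    ys,xs=np.where(m);print(f,len(xs),xs.min(),xs.max(),ys.min(),xs.mean())
t=snap('top','t5.png');print(caps(t))
"
```

```text
[0.61345629 0.08142389 0.19423823] 0.04162728274445472
w3 186 344 368 244 358.6182795698925
w11 47 351 369 256 360.25531914893617
[([220.7, 203.0], 128, 'amber?', [0.615, 0.178]), ([302.4, 206.8], 133, 'amber?', [0.598, -0.066])]
```

Request:
{"api": "arm_command", "payload": {
  "commands": [0, 0.08, -1, 0, 0, 0, 0, 0, 0, -1, 0, 0, 0, 0, 0, 0, -1, 0, 0, 0, 0, 0, 0, -1, 0, 0, 0, 0, 0, 0, -0.8, 0, 0, 0, 0]
}}

```text
time_s: 36.4
eef_pos: [0.6129, 0.0834, 0.0725]
tcp_rot: [0.0, 1.0, 0.0, -0.001]
contact_force: [0.1, 0.8, -2.3]
gripper_width: 0.0415
grip_force: 29.9
```

Request:
{"api": "arm_command", "payload": {
  "commands": [0, 0, -0.4, 0, 0, 0, 0, 0, 0, -0.2, 0, 0, 0, 0, 0, 0, 0, 0, 0, 0, 0, 0, 0, 0, 0, 0, 0, 0]
}}

```text
time_s: 36.73
eef_pos: [0.6142, 0.0845, 0.0611]
tcp_rot: [-0.0, 1.0, 0.001, 0.001]
contact_force: [0.4, 0.1, -2.2]
gripper_width: 0.0417
grip_force: 29.9
```

Request:
{"api": "arm_command", "payload": {
  "commands": [0, 0, -0.12, 0, 0, 0, 0, 0, 0, -0.06, 0, 0, 0, 0, 0, 0, 0, 0, 0, 0, 0]
}}

```text
time_s: 36.98
eef_pos: [0.6139, 0.0849, 0.0558]
tcp_rot: [-0.0, 1.0, 0.001, 0.001]
contact_force: [1.0, 0.2, -2.8]
gripper_width: 0.0418
grip_force: 29.9
```

Request:
{"api": "arm_command", "payload": {
  "commands": [0, 0, -0.04, 0, 0, 0, 0, 0, 0, 0, 0, 0, 0, 0]
}}

```text
time_s: 37.15
eef_pos: [0.6142, 0.085, 0.0557]
tcp_rot: [-0.0, 1.0, 0.001, 0.001]
contact_force: [-0.4, -0.1, 2.8]
gripper_width: 0.0416
grip_force: 29.9
```

Request:
{"api": "arm_command", "payload": {
  "commands": [0, 0, 0, 0, 0, 0, 0.6, 0, 0, 0, 0, 0, 0, 0.6, 0, 0, 0, 0, 0, 0, 0.6, 0, 0, 0, 0, 0, 0, 0.6]
}}

```text
time_s: 37.48
eef_pos: [0.6135, 0.0848, 0.054]
tcp_rot: [0.0, 1.0, 0.001, -0.0]
contact_force: [-0.9, 0.3, -1.7]
gripper_width: 0.0528
grip_force: 0.0
```

Request:
{"api": "arm_command", "payload": {
  "commands": [0, 0, 0.4, 0, 0, 0, 0.6, 0, 0, 0.8, 0, 0, 0, 0.6, 0, 0, 1, 0, 0, 0, 0.6, 0, 0, 1, 0, 0, 0, 0.6, 0, 0, 1, 0, 0, 0, 0.6]
}}

```text
time_s: 37.9
eef_pos: [0.6134, 0.0848, 0.161]
tcp_rot: [-0.0, 1.0, 0.001, 0.0]
contact_force: [0.2, 0.2, -0.3]
gripper_width: 0.0527
grip_force: 0.0
```

Request:
{"api": "arm_command", "payload": {
  "commands": [0, 0, 1, 0, 0, 0, 0, 0, 0, 0.5, 0, 0, 0, 0, 0, 1, 0, 0, 0, 0, 0, -0.4, 1, 0, 0, 0, 0, 0, -0.4, 1, 0, 0, 0, 0, 0]
}}

```text
time_s: 38.32
eef_pos: [0.5935, 0.1602, 0.1967]
tcp_rot: [-0.0, 1.0, 0.0, 0.0]
contact_force: [-0.2, 0.4, -0.4]
gripper_width: 0.023
grip_force: 0.0
```

Request:
{"api": "arm_command", "payload": {
  "commands": [-0.3, 1, 0, 0, 0, 0, 0, -0.3, 1, 0, 0, 0, 0, 0, -0.3, 1, 0, 0, 0, 0, 0, 0, 1, 0, 0, 0, 0, 0, 0, 0.7, 0, 0, 0, 0, 0]
}}

```text
time_s: 38.73
eef_pos: [0.5702, 0.2795, 0.1966]
tcp_rot: [-0.0, 1.0, 0.002, -0.0]
contact_force: [-0.5, 0.3, 0.6]
gripper_width: 0.0006
grip_force: 0.0
```

```bash
python3 -c "
from h import *
s=manip.sense();print(s['eef_pos'],s['gripper_width'])
t=snap('top','t6.png')
m=(t[180:260,190:280].max(2)<80).astype(np.uint8)
n,l,st,c=cv2.connectedComponentsWithStats(m)
for i in range(1,n):
    if st[i][4]>40: print(st[i][4],st[i][2:4],atz('top',*(c[i]+[190,180]),.091))
im=snap('wrist','w12.png')
h=cv2.cvtColor(im,cv2.COLOR_BGR2HSV)
s['eef_pos']=np.array(s['eef_pos'])+[0,0,.023]
m=(im[:280,300:640].max(2)<80).astype(np.uint8)
n,l,st,c=cv2.connectedComponentsWithStats(m)
for i in range(1,n):
    if st[i][4]>300: print('w',st[i],watz(*(c[i]+[300,0]),.091,s))
"
```

```text
[0.57024258 0.27947461 0.19662158] 0.0006046821671042634
84 [ 4 28] [0.64457447 0.26472737 0.091     ]
136 [ 3 66] [0.55650284 0.01353544 0.091     ]
130 [13 14] [0.61436137 0.08301489 0.091     ]
135 [14 13] [0.61269219 0.17610358 0.091     ]
144 [14 14] [0.51693862 0.17988616 0.091     ]
w [ 119  158   54   50 2102] [0.61430888 0.16970962 0.091     ]
w [ 214  163   49   47 1791] [0.6164047  0.07178482 0.091     ]
w [317 191  23  39 736] [ 0.5990128 -0.0655568  0.091    ]
w [110 266  41  14 399] [0.52983416 0.17892461 0.091     ]
```

All three caps sit at their cell centres (0.614,0.083), (0.613,0.176), (0.517,0.180). Now press on the cover and drag it shut.

Request:
{"api": "arm_command", "payload": {
  "commands": [0, 0, -1, 0, 0, 0, 0, 0, 0, -1, 0, 0, 0, 0, 0, 0, -1, 0, 0, 0, 0, 0, 0, -0.8, 0, 0, 0, 0, 0, 0, 0, 0, 0, 0, 0]
}}

```text
time_s: 39.25
eef_pos: [0.5687, 0.2753, 0.0956]
tcp_rot: [0.002, 1.0, 0.0, -0.004]
contact_force: [-0.5, -0.1, -0.7]
gripper_width: 0.0006
grip_force: 0.0
```

Request:
{"api": "arm_command", "payload": {
  "commands": [0, 0, -0.1, 0, 0, 0, 0, 0, 0, -0.1, 0, 0, 0, 0, 0, 0, -0.05, 0, 0, 0, 0, 0, 0, 0, 0, 0, 0, 0]
}}

```text
time_s: 39.58
eef_pos: [0.5717, 0.2774, 0.0969]
tcp_rot: [-0.0, 1.0, 0.001, 0.001]
contact_force: [-0.8, -0.2, -0.5]
gripper_width: 0.0007
grip_force: 0.0
```

Request:
{"api": "arm_command", "payload": {
  "commands": [0, 0, -0.1, 0, 0, 0, 0, 0, 0, 0, 0, 0, 0, 0]
}}

```text
time_s: 39.75
eef_pos: [0.5713, 0.2774, 0.0933]
tcp_rot: [-0.0, 1.0, 0.001, 0.0]
contact_force: [0.0, -0.1, -0.7]
gripper_width: 0.0006
grip_force: 0.0
```

Request:
{"api": "arm_command", "payload": {
  "commands": [0, 0, -0.08, 0, 0, 0, 0, 0, 0, 0, 0, 0, 0, 0]
}}

```text
time_s: 39.92
eef_pos: [0.5714, 0.2775, 0.0928]
tcp_rot: [-0.0, 1.0, 0.001, 0.001]
contact_force: [-1.9, -1.1, 5.4]
gripper_width: 0.0002
grip_force: 3.1
```

Request:
{"api": "arm_command", "payload": {
  "commands": [0, 0, -0.08, 0, 0, 0, 0, 0, 0, 0, 0, 0, 0, 0]
}}

```text
time_s: 40.08
eef_pos: [0.5714, 0.2775, 0.0928]
tcp_rot: [-0.001, 1.0, 0.001, 0.002]
contact_force: [-4.8, -2.1, 13.2]
gripper_width: 0.0007
grip_force: 6.4
```

Request:
{"api": "arm_command", "payload": {
  "commands": [0, 0, -0.04, 0, 0, 0, 0, 0, -0.2, 0, 0, 0, 0, 0, 0, -0.4, 0, 0, 0, 0, 0, 0, -0.4, 0, 0, 0, 0, 0, 0, -0.4, 0, 0, 0, 0, 0]
}}

```text
time_s: 40.5
eef_pos: [0.5713, 0.2444, 0.0928]
tcp_rot: [-0.002, 1.0, 0.002, 0.002]
contact_force: [-6.6, 2.8, 15.9]
gripper_width: 0.0011
grip_force: 7.6
```

Request:
{"api": "arm_command", "payload": {
  "commands": [0, -0.5, 0, 0, 0, 0, 0, 0, -0.5, 0, 0, 0, 0, 0, 0, -0.5, 0, 0, 0, 0, 0, 0, -0.5, 0, 0, 0, 0, 0, 0, -0.5, 0, 0, 0, 0, 0]
}}

```text
time_s: 40.92
eef_pos: [0.5711, 0.1815, 0.0928]
tcp_rot: [-0.002, 1.0, 0.002, 0.002]
contact_force: [-7.9, 2.8, 16.0]
gripper_width: 0.0007
grip_force: 8.3
```

Request:
{"api": "arm_command", "payload": {
  "commands": [0, -0.5, 0, 0, 0, 0, 0, 0, -0.5, 0, 0, 0, 0, 0, 0, -0.5, 0, 0, 0, 0, 0, 0, -0.5, 0, 0, 0, 0, 0, 0, -0.4, 0, 0, 0, 0, 0]
}}

```text
time_s: 41.33
eef_pos: [0.5708, 0.1208, 0.0927]
tcp_rot: [-0.002, 1.0, 0.002, 0.001]
contact_force: [-9.2, 3.2, 17.9]
gripper_width: 0.0005
grip_force: 8.9
```

Request:
{"api": "arm_command", "payload": {
  "commands": [0, -0.4, 0, 0, 0, 0, 0, 0, -0.4, 0, 0, 0, 0, 0, 0, -0.3, 0, 0, 0, 0, 0]
}}

```text
time_s: 41.58
eef_pos: [0.5707, 0.0932, 0.0927]
tcp_rot: [-0.001, 1.0, 0.001, 0.001]
contact_force: [-11.3, 3.4, 18.2]
gripper_width: 0.0006
grip_force: 9.2
```

Request:
{"api": "arm_command", "payload": {
  "commands": [-0.03, -0.3, 0, 0, 0, 0, 0, -0.03, -0.2, 0, 0, 0, 0, 0, 0, -0.2, 0, 0, 0, 0, 0, 0, 0, 0, 0, 0, 0, 0]
}}

```text
time_s: 41.92
eef_pos: [0.5706, 0.0749, 0.0927]
tcp_rot: [-0.001, 1.0, 0.001, 0.003]
contact_force: [-5.8, 0.1, 15.4]
gripper_width: 0.0005
grip_force: 8.1
```

Request:
{"api": "arm_command", "payload": {
  "commands": [0, -0.15, 0, 0, 0, 0, 0, 0, -0.1, 0, 0, 0, 0, 0, 0, 0, 0, 0, 0, 0, 0]
}}

```text
time_s: 42.17
eef_pos: [0.5713, 0.071, 0.0927]
tcp_rot: [-0.002, 1.0, 0.002, 0.004]
contact_force: [-3.1, 6.4, 15.3]
gripper_width: 0.0005
grip_force: 7.2
```

Request:
{"api": "arm_command", "payload": {
  "commands": [0, -0.08, 0, 0, 0, 0, 0, 0, 0, 0, 0, 0, 0, 0]
}}

```text
time_s: 42.33
eef_pos: [0.5716, 0.0694, 0.0927]
tcp_rot: [-0.003, 1.0, 0.002, 0.004]
contact_force: [-1.3, 7.9, 13.6]
gripper_width: 0.0007
grip_force: 7.0
```

Request:
{"api": "arm_command", "payload": {
  "commands": [0, 0, 0.3, 0, 0, 0, 0, 0, 0, 1, 0, 0, 0, 0, 0, 0, 1, 0, 0, 0, 0, 0, 0, 1, 0, 0, 0, 0.5, 0, 0, 1, 0, 0, 0, 1]
}}

```text
time_s: 42.75
eef_pos: [0.5693, 0.0664, 0.1965]
tcp_rot: [0.0, 1.0, 0.001, -0.0]
contact_force: [0.7, 0.4, -0.6]
gripper_width: 0.0105
grip_force: 0.0
```

```bash
python3 -c "
from h import *
t=snap('top','t7.png');s=manip.sense();print(s['eef_pos'])
for f in('t0','t7'):
    h=cv2.cvtColor(cv2.imread('pics/%s.png'%f),cv2.COLOR_BGR2HSV)
    m=(h[...,0]>100)&(h[...,0]<120)&(h[...,1]>130)&(h[...,2]>70)
    for v in (195,205,240):
        x=np.where(m[v,150:285])[0]+150
        if len(x): print(f,v,x.min(),x.max(),atz('top',x.min(),v,.116)[1],atz('top',x.max(),v,.116)[1])"
```

```text
[0.57095994 0.06648353 0.20288049]
t0 195 199 268 0.2338671659286124 0.03257690085000771
t0 205 198 267 0.23577126718868568 0.03539705184117474
t0 240 197 267 0.23514669288604617 0.03507576800944469
t7 195 261 267 0.05297592711679426 0.035490747460714414
t7 205 267 267 0.03539705184117474 0.03539705184117474
t7 240 265 269 0.04078554586625986 0.02936637405700472
```

Cover is home against its stop. Now the knob.

Request:
{"api": "arm_command", "payload": {
  "commands": [0, -1, 0, 0, 0, 0, 1, 0, -1, 0, 0, 0, 0, 1, 0, -1, 0, 0, 0, 0, 1, 0, -1, 0, 0, 0, 0, 1, 0, -1, 0, 0, 0, 0, 1]
}}

```text
time_s: 43.22
eef_pos: [0.5693, -0.0596, 0.1951]
tcp_rot: [0.0, 1.0, 0.001, -0.0]
contact_force: [-0.4, 0.1, -0.2]
gripper_width: 0.0477
grip_force: 0.0
```

Request:
{"api": "arm_command", "payload": {
  "commands": [0, -1, 0, 0, 0, 0, 1, 0, -1, 0, 0, 0, 0, 1, 0, -1, 0, 0, 0, 0, 1, 0, -1, 0, 0, 0, 0, 1, 0, -0.4, 0, 0, 0, 0, 1]
}}

```text
time_s: 43.63
eef_pos: [0.569, -0.1714, 0.1948]
tcp_rot: [0.001, 1.0, -0.0, -0.0]
contact_force: [0.5, -0.7, -0.2]
gripper_width: 0.0809
grip_force: 0.0
```

Request:
{"api": "arm_command", "payload": {
  "commands": [0, 0, 0, 0, 0, 0, 1, 0, 0, 0, 0, 0, 0, 1, 0, 0, 0, 0, 0, 0, 1, 0, 0, 0, 0, 0, 0, 1]
}}

```text
time_s: 43.97
eef_pos: [0.5697, -0.167, 0.1955]
tcp_rot: [-0.0, 1.0, 0.002, 0.0]
contact_force: [0.9, -0.6, -0.3]
gripper_width: 0.0877
grip_force: 0.0
```

```bash
python3 -c "
from h import *
s=manip.sense();print(s['eef_pos'],s['gripper_width'])
t=snap('top','t8.png')
for f in('t0','t8'):
    h=cv2.cvtColor(cv2.imread('pics/%s.png'%f),cv2.COLOR_BGR2HSV)
    m=(h[...,0]>100)&(h[...,0]<120)&(h[...,1]>130)&(h[...,2]>70)
    for v in (195,205,240):
        x=np.where(m[v,150:285])[0]+150
        if len(x): print(f,v,x.min(),x.max())
im=snap('wrist','w13.png')
hsv=cv2.cvtColor(im,cv2.COLOR_BGR2HSV)
m=((hsv[...,0]<6)|(hsv[...,0]>174))&(hsv[...,1]>200)&(hsv[...,2]>120)
m[270:]=0
ys,xs=np.where(m);print(xs.min(),xs.max(),ys.min(),ys.max(),len(xs))
print(watz(xs.mean(),ys.min(),.095,s),watz(xs.mean(),ys.max(),.098,s))"
```

```text
[ 0.56972922 -0.16700008  0.19550383] 0.08771364077800456
t0 195 199 268
t0 205 198 267
t0 240 197 267
t8 195 200 269
t8 205 200 269
t8 240 199 269
302 340 218 252 757
[ 0.5856873  -0.17006065  0.095     ] [ 0.55896177 -0.17020025  0.098     ]
```

Cover's edge is about 2 px further shut than at the start, so it is closed. The knob is still at the middle click.

Request:
{"api": "arm_command", "payload": {
  "commands": [0, -0.08, -1, 0, 0, 0, 1, 0, 0, -1, 0, 0, 0, 1, 0, 0, -1, 0, 0, 0, 1, 0, 0, -1, 0, 0, 0, 1, 0, 0, -1, 0, 0, 0, 1]
}}

```text
time_s: 44.48
eef_pos: [0.5696, -0.1696, 0.0694]
tcp_rot: [0.0, 1.0, 0.001, 0.0]
contact_force: [0.4, -0.1, -1.2]
gripper_width: 0.0878
grip_force: 0.0
```

Request:
{"api": "arm_command", "payload": {
  "commands": [0, 0, -0.38, 0, 0, 0, 1, 0, 0, 0, 0, 0, 0, 0, 0, 0, 0, 0, 0, 0, 0, 0, 0, 0, 0, 0, 0, 0, 0, 0, 0, 0, 0, 0, 0]
}}

```text
time_s: 44.9
eef_pos: [0.5708, -0.1707, 0.0634]
tcp_rot: [0.001, 1.0, 0.001, 0.002]
contact_force: [-0.1, -0.9, 0.8]
gripper_width: 0.0647
grip_force: 0.0
```

Request:
{"api": "arm_command", "payload": {
  "commands": [0, 0, 0, 0, 0, 0, 0, 0, 0, 0, 0, 0, 0, 0, 0, 0, 0, 0, 0, 0, 0, 0, 0, 0, 0, 0, 0, 0, 0, 0, 0, 0, 0, 0, 0]
}}

```text
time_s: 45.32
eef_pos: [0.5697, -0.1677, 0.0612]
tcp_rot: [-0.003, 1.0, 0.001, 0.0]
contact_force: [-0.7, 7.8, 2.1]
gripper_width: 0.0332
grip_force: 30.0
```

Request:
{"api": "arm_command", "payload": {
  "commands": [0, 0, 0, 0, 0, 0, 0, 0, 0, 0, 0, 0, 0, 0]
}}

```text
time_s: 45.48
eef_pos: [0.5697, -0.1678, 0.0612]
tcp_rot: [-0.002, 1.0, 0.002, 0.0]
contact_force: [-0.4, 7.5, 2.9]
gripper_width: 0.033
grip_force: 30.0
```

Request:
{"api": "arm_command", "payload": {
  "commands": [0.2, 0, 0, 0, 0, 0, 0, 0.2, 0, 0, 0, 0, 0, 0, 0.2, 0, 0, 0, 0, 0, 0, 0.2, 0, 0, 0, 0, 0, 0, 0.2, 0, 0, 0, 0, 0, 0]
}}

```text
time_s: 45.9
eef_pos: [0.5951, -0.1683, 0.0612]
tcp_rot: [-0.002, 1.0, 0.001, 0.0]
contact_force: [-18.7, 5.5, 6.1]
gripper_width: 0.0336
grip_force: 30.0
```

Request:
{"api": "arm_command", "payload": {
  "commands": [0.04, 0, 0, 0, 0, 0, 0, 0, 0, 0, 0, 0, 0, 0, 0, 0, 0, 0, 0, 0, 0]
}}

```text
time_s: 46.15
eef_pos: [0.5948, -0.1683, 0.0612]
tcp_rot: [-0.002, 1.0, 0.001, -0.001]
contact_force: [-4.1, 7.5, 4.0]
gripper_width: 0.0331
grip_force: 30.0
```

Home against the stop. Release, back away, check.

Request:
{"api": "arm_command", "payload": {
  "commands": [0, 0, 0, 0, 0, 0, 1, 0, 0, 0, 0, 0, 0, 1, 0, 0, 0, 0, 0, 0, 1, 0, 0, 0, 0, 0, 0, 1, 0, 0, 0, 0, 0, 0, 1]
}}

```text
time_s: 46.57
eef_pos: [0.5955, -0.1707, 0.0608]
tcp_rot: [0.0, 1.0, 0.001, -0.0]
contact_force: [-0.9, 0.1, -0.1]
gripper_width: 0.0635
grip_force: 0.0
```

Request:
{"api": "arm_command", "payload": {
  "commands": [0, 0, 1, 0, 0, 0, 1, 0, 0, 1, 0, 0, 0, 1, 0, 0, 1, 0, 0, 0, 1, 0, 0, 1, 0, 0, 0, 1, 0, 0, 1, 0, 0, 0, 1]
}}

```text
time_s: 46.98
eef_pos: [0.5954, -0.1706, 0.1871]
tcp_rot: [0.0, 1.0, 0.001, 0.0]
contact_force: [0.4, 0.2, 0.1]
gripper_width: 0.0875
grip_force: 0.0
```

Request:
{"api": "arm_command", "payload": {
  "commands": [0, 0, 0.4, 0, 0, 0, 1, 0, 0, 0, 0, 0, 0, 1, 0, 0, 0, 0, 0, 0, 1, 0, 0, 0, 0, 0, 0, 1]
}}

```text
time_s: 47.32
eef_pos: [0.595, -0.1703, 0.1935]
tcp_rot: [-0.001, 1.0, 0.001, -0.002]
contact_force: [-0.2, 0.1, 0.2]
gripper_width: 0.0876
grip_force: 0.0
```

```bash
python3 -c "
from h import *
s=manip.sense();print(s['eef_pos'],s['gripper_width'],s['contact_force'])
im=snap('wrist','w14.png')
hsv=cv2.cvtColor(im,cv2.COLOR_BGR2HSV)
m=((hsv[...,0]<6)|(hsv[...,0]>174))&(hsv[...,1]>200)&(hsv[...,2]>120)
m[270:]=0
ys,xs=np.where(m);print(xs.min(),xs.max(),ys.min(),ys.max(),len(xs))
print(watz(xs.mean(),ys.min(),.095,s),watz(xs.mean(),ys.max(),.098,s))
t=snap('top','t9.png');print(caps(t))
h=cv2.cvtColor(t,cv2.COLOR_BGR2HSV)
m=(h[...,0]>100)&(h[...,0]<120)&(h[...,1]>130)&(h[...,2]>70)
for v in (195,205,240):
    x=np.where(m[v,150:285])[0]+150;print(v,x.min(),x.max())"
```

```text
[ 0.59496172 -0.17028789  0.19347904] 0.08756091681754098 [-0.18291335  0.09077751  0.18635469]
299 336 218 253 954
[ 0.61097817 -0.16903043  0.095     ] [ 0.58362093 -0.16907364  0.098     ]
[([450.4, 205.2], 138, 'amber?', [0.593, -0.505])]
195 201 269
205 200 269
240 199 269
```

Knob back edge is at 0.611 (home), the cover is shut and the arm is clear.

```bash
python3 -c "
from rig import manip
print(manip.sign_off())"
```

```text
the job is handed in; nothing more can be done
None
```

I put the three amber bottles in their own cells, dragged the cover shut, pushed the gate's knob home last and handed the job in; sign-off returned no verdict, but my last measurements showed cover and knob closed.

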